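# Pin and latch the filling plate over the cheese mould

## Task

Get the filling station ready: slide the blue filling plate in under the steel dosing arm, keeping it down on the station, until its four holes drop over the four brass pins and it lies fully home, flat on the bed. Then swing the red latch by its black knob right over the plate's edge to its stop, and let go. Do not lift the plate off, and leave the fresh cheeses where they are.

Things in the scene. Friction and masses are not known exactly. Their poses are not given: they have to be found in the camera images.
- station: Fixed filling station. Origin on the table below the middle of the seat; x (the way the plate slides in) points to the robot's left within 0.25 rad, y towards the robot, z up. Offsets called station are mm in this frame. White apron: x -250 to -79, 250 wide, top z=50. Beyond its edge the aluminium bed is 10 mm lower (z=40), to x=200. A blue ring with dark middle at (0,0) is the mould mouth.
- seat (a point): Middle of the seat, on the bed's surface, station (0, 0, 40), with the station's axes. The plate is home when its origin is here and its axes are parallel to these.
- pin_near (a point): Top of one of four brass pins, station (-15, 74, 49). The pins are 10 mm in diameter, domed, and stand 9 mm above the bed, tops 1 mm below the apron's level, at station (x,y) = (-15,74), (-15,-74), (45,54), (45,-54).
- dosing_end (a point): Middle of the underside of the free end of the fixed steel dosing arm, station (-55, 10, 170). The arm is 30 x 30 mm, spans x -70 to -40, y -220 to 10, z 170 to 200; its column is at (-55,-205). It is right above the plate's grip when the plate is home, so there the tool must lean about 40 to 45 degrees, its upper end towards station -x, fingers down and towards +x.
- nozzle (a point): Tip of the blue nozzle, 32 mm across, that hangs from the dosing arm by a 20 mm pipe above the mould mouth, station (0, 0, 135). Fixed; keep clear of it.
- plate: Loose blue plate, 150 (x) x 180 (y) x 10 mm, 0.35 kg, with a 76 mm opening and four 13 mm holes in the pins' pattern about its origin, the middle of its underside; x to the leading edge, z up. Starts flat on the apron, 90 to 135 mm short of the seat, up to 25 mm sideways and 0.25 rad askew. It rides on apron and pin tops and drops 10 mm when all holes meet the pins and nothing holds it up.
- plate_grip (a point): Grasp point on the plate's orange upright grip, a block 26 mm (plate x) x 20 mm (plate y) x 45 mm high that stands on the plate at (-60, -40) mm from the plate's origin. This point is on its axis, 30 mm above the plate's top, 15 mm below the grip's top, with the plate's axes. Grasp across plate y. Straighten and centre the plate before its origin passes station x=-90 (first pins).
- latch (a joint): Angle of the red latch, rad: 0 = closed, at its stop, its bar pointing along station -y over the plate's near edge; grows anticlockwise seen from above; pi/2 = open, along station +x. Starts 1.25 to 2.2. Stays where left; about 3 N at the knob moves it. The bar (20 wide, 12 thick, tip 65 mm from the pivot) passes 2 mm above a plate that is home and is blocked by one that is not down.
- latch_pivot (a point): On the latch's pivot axis, at the underside of the bar, at (30, 130, 52) mm in the station's frame. Its axes turn with the latch.
- latch_knob (a point): Centre of the top of the latch's round black knob, a vertical post 22 mm diameter standing 50 mm above the bar, 40 mm from the pivot, fast to the bar (it does not spin: push it round, or turn the tool along); top at z=114 mm above the table. When closed it is at (30, 90) mm in the station's frame.
- cheese_rest: Fresh cheese, 86 mm diameter, 35 mm high, standing on the bed beyond the seat. Origin in the middle of its underside. Not to be pushed.
- cheese_left: Fresh cheese, 110 mm diameter, 42 mm high, on the table left of the station. Origin in the middle of its underside.
- cheese_right: Fresh cheese, 110 mm diameter, 42 mm high, on the table right of the station. Origin in the middle of its underside.

How it is judged:
On the way, in this order (a step that is already met when the one before it is completed fails the run):
1. the plate has dropped over the pins and lies flat on the bed (z of plate in the frame of seat below 0.002 m and horizontal distance between plate and seat below 0.004 m and angle between the x axis of plate and the x axis of seat, either way round below 0.05 rad and angle between plate's own z axis and vertical below 0.03 rad and value of joint latch above 0.7 rad), for 0.2 s.
2. the latch is swung over the plate's edge to its stop (value of joint latch below 0.15 rad), for 0.2 s.
At the end, for the whole second after the job is handed in: The plate lies at rest on the bed over its pins (origin within 2 mm of the bed's height and 4 mm of the seat's middle, within 0.05 rad of the station's direction, level within 0.03 rad), and the latch is closed to within 0.15 rad of its stop (z of plate in the frame of seat below 0.002 m and horizontal distance between plate and seat below 0.004 m and angle between the x axis of plate and the x axis of seat, either way round below 0.05 rad and angle between plate's own z axis and vertical below 0.03 rad and value of joint latch below 0.15 rad and linear speed of plate below 0.01 m/s); the robot touches nothing.
It fails at once if the plate is lifted more than 30 mm above the apron (z of plate in the frame of station above 0.08 m).
It fails at once if the plate is tipped more than 0.35 rad (angle between plate's own z axis and vertical above 0.35 rad).
It fails at once if the fresh cheese beyond the seat is pushed by more than 15 mm (distance of cheese_rest from where it was at the start of the episode above 0.015 m).
It fails at once if a fresh cheese beside the station is pushed by more than 20 mm (distance of any of cheese_left, cheese_right from where it was at the start of the episode above 0.02 m).
It also fails if it takes over 64 s, if anything falls off the work surface, if the arm or the gripper's body presses on something with over 40 N, if the wrist force passes 120 N, or if a joint passes its speed limit or range.

## Robot

A 7-joint arm with a two-finger parallel gripper is mounted at the origin on the work surface. World frame = base frame: x ahead of the robot, y to its left, z up, the work surface at z = 0. Lengths are in m, angles in rad, forces in N, time in s.
With the tool pointing down it reaches from about 0.425 to 0.875 m from the base axis. Payload 4.7 kg.
Tool frame: the origin (TCP) lies on the centre line of the jaws, within the pads' length; the fingertips stand 14 mm ahead of it and the grasp point (between the pads) lies 5 mm behind it; z points along the fingers, y is the direction in which the jaws open and shut (so a half turn about z gives the same grasp; the last joint's range is limited). The gripper opens to 87 mm and grips with 3 to 60 N. Pads are 19 mm wide; open, the fingers measure 117 mm over their backs; the gripper's body (75 mm by 190 mm) begins 51 mm behind the grasp point.
Start: joints at [-1.146, 0.321, -0.07, 1.45, 0.023, 1.371, -0.057], TCP at [0.26, 0.596, 0.237] pointing down, gripper open.
Joint ranges: [-2.86, 2.86], [-0.3, 2.09], [-1.38, 1.24], [0.06, 2.45], [-1.56, 4.7], [0.09, 2.05], [-2.69, 2.69]. Speed limits (rad/s): [2.57, 2.57, 3.14, 3.14, 3.14, 3.14, 3.14].

## Interface

Orientations are given as a rotation vector (axis times angle).
In Python, from bench import ctrl gives the robot as it stands. The module is installed in compiled form; this text tells all that it offers.
- The arm moves only by the tool step_arm, never from a script. Its argument "plan" is a list of rows, each a list of 3 entries, a list of its own where there are three numbers: the turn, a rotation vector about the tool's x, y, z in rad, then the shift along the tool's x, y, z in m, then the closure in counts, from 0 (fully open) to 255 (shut). In form: [[[rx, ry, rz], [x, y, z], hand], ...]. A call has exactly 10 rows; each row is the pose to reach, as a shift and turn from the pose commanded when the call began, along the tool's axes at that moment; what a row does not reach only later rows make up. A row lasts 1/8 s, in which the tool goes at most 62.5 mm and 10.7 degrees, less where a joint would pass 70% of its speed; a pose out of reach is approached as far as the arm can. A call with a gripper value outside its range is refused whole. The fingers move at their own pace and stop on an object; "squeeze" is the grip in N (left out, the last holds). Time passes only in rows, so rows that repeat a pose let the fingers close, or fill a call up. It gives the time, the measured TCP pose, the force and the opening at its end, in the units of the state.
- ctrl.get_state(): the state, without advancing time (a new reading comes with each control period).
- ctrl.get_image(name): name is "side" or "top" or "wrist"; returns the picture (420x560x3 uint8, red, green, blue); there is no depth.
- ctrl.calibration(name): a dict with "fov_y" (degrees; the focal length in pixels is half the picture's height over the tangent of half this angle, whatever the lens; pixels are square), "cx", "cy" (the principal point, pixels), "k1" (the pictures are not rectified: a ray, as slopes to the right and down, at radius r is drawn at 1 + k1 r^2 times it, then the intrinsics apply), "rvec" (rotation vector, rad) and "tvec" (3), from world to camera coordinates, as OpenCV has them. Camera axes: x right, y down, z forward; pixel columns grow to the right and rows downward; lengths in m; the calibration is good to about 2 mm. A picture is of the moment at which its call begins: read the wrist's pose just before it. calibration takes no time and is no camera call; for the wrist camera it gives the pose at the moment of the call.
- ctrl.close_job(): hands the job in, once; it reports no verdict.
Trained networks look in the newest picture that a camera, given by its name, has taken for a name from the list of things; names that differ only in an ending like _2 or _b are one class to them, and where a whole thing is asked for, a point or a joint stands for the part that bears it (a point fixed in the world has none). Each returns a list of dicts, best first, with "score" (0 to 1); they miss things now and then, are a little off and sometimes report something else, mostly with a low value. They report only what shows in the picture. A call takes as long as a camera call.
- ctrl.cut_out(camera, label): "pixels" (420x560 bool, what is visible of it) and "rect" ([left, top, width, height] in pixels, round what is visible of it).
The state is a dict: "time": time; "joint_positions": joint angles; "qd": joint speeds; "joint_torque": joint torques, N m; "position": TCP position; "tool_rot": TCP orientation; "ft_force": force on the tool from outside, world axes, zero at the start; "torque": the same for the moment, N m; "grip_width": opening from 0.0 (shut) to 1.0 (fully open).
Only numpy, scipy, OpenCV 4.12 (cv2) and the standard library are available. Lean on these libraries where they do the work, as an engineer would, in place of code of your own. Each camera call takes 0.05 s, during which the arm holds its last target.

## Working session

There is one attempt and no reset: what is moved stays moved. The work goes in short steps, Python scripts to look and compute and a tool call to move; the robot and the scene stay as the last step left them, time stands still between calls to the robot, and variables do not carry over. Pictures are saved under pics/ and viewed, and the job is handed in when it is done.

Besides the shell and the picture viewer there is one more tool, called after "Emit:" as a command line: name --argument value ..., lists and objects as JSON in quotes. step_arm: Moves the arm, as the interface text tells. Its arguments: {"type":"object","properties":{"plan":{"type":"array"},"squeeze":{"type":"number"}},"required":["plan"]}

```bash
mkdir -p pics; ls; python3 - <<'E'
from bench import ctrl
import cv2, numpy as np
s=ctrl.get_state(); print(s)
for n in ["side","top","wrist"]:
    c=ctrl.calibration(n); print(n,c)
    im=ctrl.get_image(n); cv2.imwrite(f"pics/{n}0.png",im[:,:,::-1])
E
```

```text
pics
{'time': 0.0, 'joint_positions': array([-1.14589021,  0.32184138, -0.07009243,  1.45166126,  0.0226006 ,
        1.3708016 , -0.05687684]), 'qd': array([ 0.00060919,  0.00108237,  0.00013823, -0.00060208, -0.00024852,
        0.00122391, -0.00116764]), 'joint_torque': array([ 7.61407173e-04, -4.91290677e+01, -4.03166050e-01, -3.12531424e+01,
       -6.36495254e-02,  4.37367812e-02,  1.98516468e-04]), 'position': array([0.2594078 , 0.59542166, 0.23545651]), 'tool_rot': array([-6.40610128e-01, -3.07527907e+00,  2.98604210e-03]), 'ft_force': array([-0.21885135,  0.05917687,  0.07225175]), 'torque': array([0.0005353 , 0.05804413, 0.03583195]), 'grip_width': 0.9992372241992274}
side {'fov_y': 57.885653714773085, 'cx': 281.16257771067035, 'cy': 210.52684795166897, 'k1': -0.10876309258134911, 'rvec': array([ 2.33312037, -0.10900612,  0.04533985]), 'tvec': array([-0.53776569,  0.12526099,  1.21263909])}
top {'fov_y': 42.22700898729326, 'cx': 277.2124653775485, 'cy': 214.740139147434, 'k1': -0.16377076746752475, 'rvec': array([ 2.11685357, -2.13871012,  0.19407565]), 'tvec': array([7.55916911e-04, 5.68651538e-01, 1.57174369e+00])}
wrist {'fov_y': 62.96163656442338, 'cx': 279.0514425735348, 'cy': 208.7241586846094, 'k1': -0.017857468116929637, 'rvec': array([-2.43347904, -1.59595199, -0.21078118]), 'tvec': array([-0.64946704, -0.03216085,  0.39055274])}
```

View pics/side0.png

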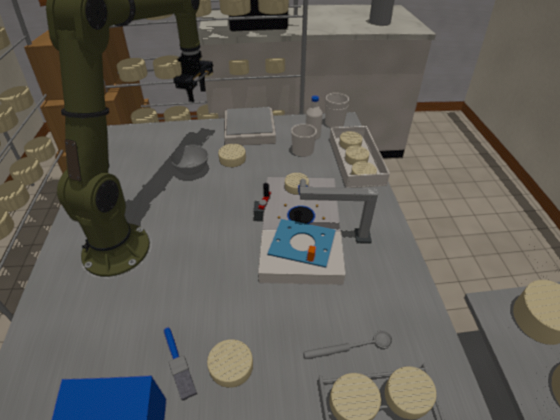

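View pics/top0.png

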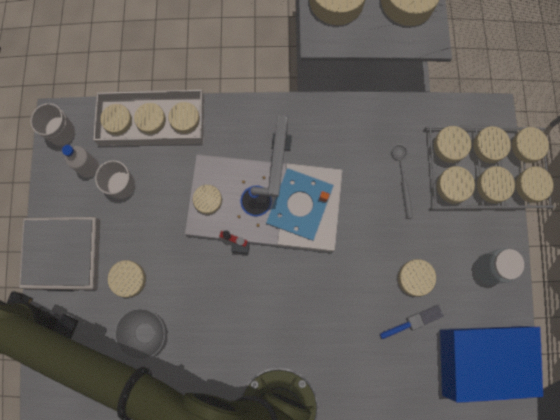

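View pics/wrist0.png

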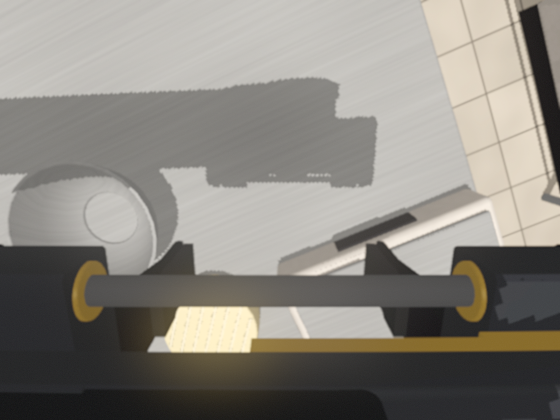

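```bash
cat > h.py <<'E'
import numpy as np, cv2
from scipy.spatial.transform import Rotation as R
def K(c):
    f=210/np.tan(np.radians(c['fov_y'])/2); return f
def proj(c,P):
    P=np.atleast_2d(P); p=R.from_rotvec(c['rvec']).apply(P)+c['tvec']
    s=p[:,:2]/p[:,2:]; r2=(s**2).sum(1,keepdims=True); s=s*(1+c['k1']*r2)
    return s*K(c)+[c['cx'],c['cy']]
def ray(c,uv):
    d=(np.atleast_2d(uv)-[c['cx'],c['cy']])/K(c); s=d.copy()
    for _ in range(30): s=d/(1+c['k1']*(s**2).sum(1,keepdims=True))
    r=R.from_rotvec(c['rvec']); v=r.inv().apply(np.c_[s,np.ones(len(s))]); o=r.inv().apply(-np.array(c['tvec']))
    return o,v
def onz(c,uv,z):
    o,v=ray(c,uv); return o+v*((z-o[2])/v[:,2:])
def st2w(S,p):  # S=(x,y,yaw)
    p=np.atleast_2d(p).astype(float); c,s=np.cos(S[2]),np.sin(S[2])
    return np.c_[S[0]+c*p[:,0]-s*p[:,1],S[1]+s*p[:,0]+c*p[:,1],p[:,2]]
E
python3 - <<'E'
import cv2
t=cv2.imread('pics/top0.png')[105:255,180:350]; cv2.imwrite('pics/topz.png',cv2.resize(t,None,fx=4,fy=4,interpolation=cv2.INTER_CUBIC))
t=cv2.imread('pics/side0.png')[165:285,245:395]; cv2.imwrite('pics/sidez.png',cv2.resize(t,None,fx=5,fy=5,interpolation=cv2.INTER_CUBIC))
E
python3 - <<'E'
from bench import ctrl
import numpy as np
out={}
for cam in ["top","side"]:
    for l in ["plate","plate_grip","latch","latch_knob","station","cheese_rest","cheese_left","cheese_right"]:
        r=ctrl.cut_out(cam,l)
        for k,d in enumerate(r[:2]):
            m=d['pixels']; ys,xs=np.nonzero(m); print(cam,l,round(d['score'],2),d['rect'],len(xs),xs.mean().round(1),ys.mean().round(1))
            if k==0: out[cam+'_'+l]=m
np.savez('masks0.npz',**out)
print(ctrl.get_state()['time'])
E
```

```text
top plate 0.65 [266.7, 172.0, 68.4, 71.8] 2425 300.1 204.2
top plate 0.62 [188.5, 117.2, 155.8, 136.2] 10120 260.5 199.6
top latch 0.48 [221.1, 231.1, 26.3, 15.4] 203 234.3 238.4
top latch_knob 0.68 [216.3, 232.1, 32.3, 15.9] 223 232.6 237.7
top station 0.76 [185.5, 115.5, 158.2, 138.7] 9972 260.0 199.2
top cheese_rest 0.56 [191.2, 183.0, 31.6, 32.6] 679 207.0 198.6
top cheese_left 0.97 [106.7, 260.3, 37.0, 39.3] 1105 126.0 279.0
top cheese_left 0.46 [266.2, 168.7, 67.8, 74.3] 2493 300.1 204.2
top cheese_right 0.88 [396.9, 259.4, 40.6, 39.9] 1160 416.4 277.7
top cheese_right 0.32 [188.3, 183.4, 35.4, 30.4] 718 206.8 199.1
side plate 0.82 [271.9, 217.6, 65.3, 49.7] 1980 303.1 243.1
side plate_grip 0.95 [266.8, 217.0, 70.5, 48.0] 2094 302.4 242.8
side latch 0.64 [256.7, 183.4, 13.8, 28.8] 191 264.8 195.9
side latch_knob 0.69 [259.5, 183.7, 11.8, 27.0] 168 265.1 195.1
side station 0.56 [255.9, 175.4, 122.0, 108.6] 7320 308.5 226.9
side cheese_rest 0.71 [284.6, 173.5, 23.9, 23.7] 311 293.8 182.1
side cheese_rest 0.19 [255.2, 176.2, 122.0, 108.7] 7539 308.5 227.4
side cheese_left 0.72 [219.6, 145.1, 26.8, 21.6] 555 231.7 155.1
side cheese_right 0.87 [206.1, 337.1, 47.7, 48.8] 1751 229.9 363.1
0.95
```

View pics/topz.png

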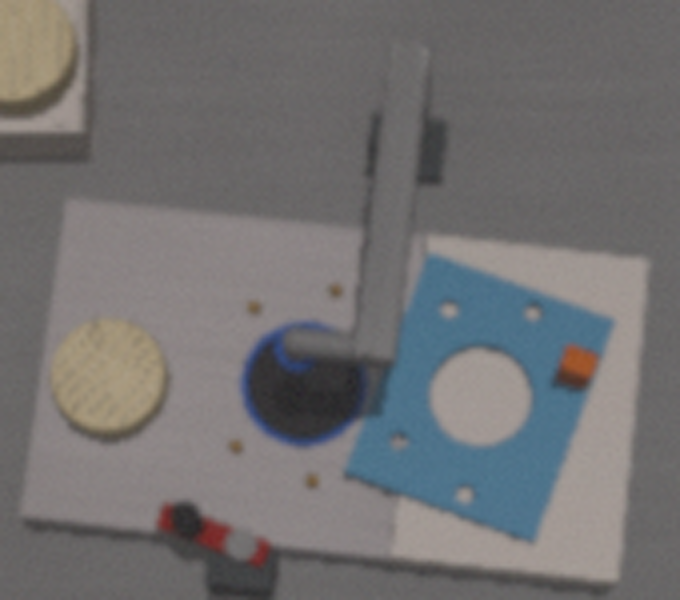

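View pics/sidez.png

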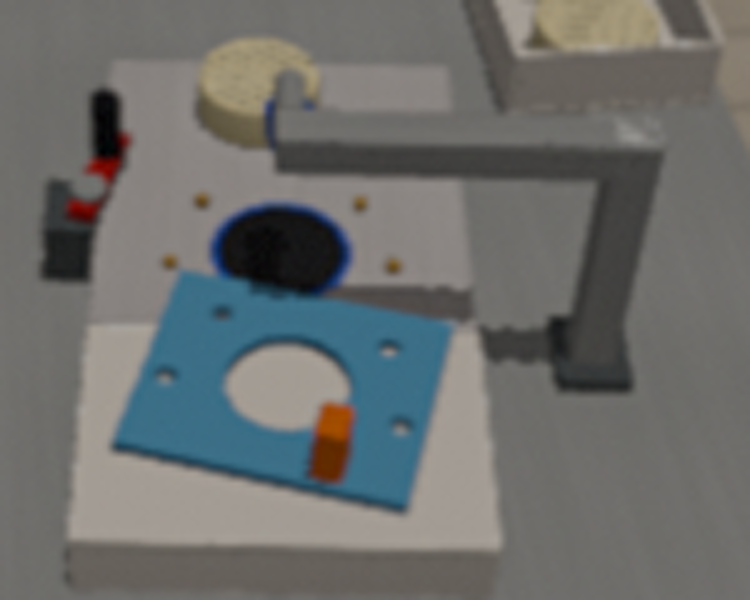

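```bash
cat > fit0.py <<'E'
from h import *
from bench import ctrl
from scipy.optimize import least_squares
C={n:ctrl.calibration(n) for n in('top','side')}
def tp(a): a=np.array(a,float); return (a+.5)/4-.5+[180,105]
def sd(a): a=np.array(a,float); return (a+.5)/5-.5+[245,165]
sta=[(-15,-74,49),(45,-54,49),(-15,74,49),(45,54,49),(200,-125,40),(200,125,40),(-250,-125,50),(-250,125,50),(0,0,40)]
ts=tp([(335,290),(254,308),(312,481),(236,446),(66,200),(22,518),(648,258),(617,582),(302,384)])
ss=sd([(393,265),(360,202),(170,261),(202,200),(447,66),(110,61),(500,549),(68,543),(281,249)])
pla=[(75,-90,10),(-75,-90,10),(-75,90,10),(75,90,10),(45,-54,10),(-15,-74,10),(45,54,10),(-15,74,10),(0,0,10)]
tpl=tp([(428,254),(613,320),(533,542),(346,475),(450,308),(533,312),(400,440),(465,494),(480,396)])
spl=sd([(452,322),(407,505),(113,446),(182,271),(390,348),(401,426),(222,311),(166,375),(288,384)])
sta=np.array(sta)/1e3; pla=np.array(pla)/1e3
def res(p,cams=('top','side')):
    S,P=p[:3],p[3:6]; W=st2w(S,sta); Q=pla.copy(); Q[:,2]+=.05; Q=st2w(P,Q)
    r=[]
    for n,a,b in(('top',ts,tpl),('side',ss,spl)):
        if n in cams: r+= [(proj(C[n],W)-a).ravel(),(proj(C[n],Q)-b).ravel()]
    return np.concatenate(r)
if __name__=='__main__':
    x0=[.7,.0,1.57,.7,-.1,1.8]
    for cams in (('top','side'),('top',),('side',)):
        f=least_squares(res,x0,loss='soft_l1',args=(cams,)); print(cams,f.x.round(4),np.abs(f.fun).mean())
        S,P=f.x[:3],f.x[3:]
        d=P-S; c,s=np.cos(S[2]),np.sin(S[2]); print('plate in st',[c*d[0]+s*d[1],-s*d[0]+c*d[1],d[2]])
        for n,kp,pv in(('top',tp((186,518)),tp((240,543))),('side',sd((105,96)),sd((90,188)))):
            k=onz(C[n],kp,.114)[0]
            d=k[:2]-S[:2]; kk=np.array([c*d[0]+s*d[1],-s*d[0]+c*d[1]])*1e3
            print(n,'knob st',kk, 'lat',np.arctan2(kk[0]-30,-(kk[1]-130)))
    f=least_squares(res,x0,loss='soft_l1'); print(f.fun.reshape(-1,2).round(1).tolist())
    np.save('fit0.npy',f.x)
E
python3 fit0.py
```

```text
('top', 'side') [ 0.6129  0.0596  1.4499  0.5992 -0.0725  1.2063] 0.3920203065010234
plate in st [np.float64(-0.13287509779773418), np.float64(-0.0023573536975468583), np.float64(-0.243617287847409)]
top knob st [ 67.87745006 119.44251123] lat 1.298967957710035
side knob st [ 71.38923335 120.99612198] lat 1.356592181164942
('top',) [ 0.6141  0.0598  1.4506  0.6003 -0.0727  1.2059] 0.2392880896958742
plate in st [np.float64(-0.13313906947347315), np.float64(-0.0021678142421937344), np.float64(-0.24478431918261623)]
top knob st [ 67.69955359 120.61498401] lat 1.3268133332929026
side knob st [ 71.21246326 122.16604618] lat 1.3829504054694635
('side',) [ 0.6113  0.059   1.4492  0.598  -0.0724  1.2053] 0.3490681733724688
plate in st [np.float64(-0.13212791550892108), np.float64(-0.0027156890333073797), np.float64(-0.24390976949401066)]
top knob st [ 68.57797891 118.03264931] lat 1.269997286281072
side knob st [ 72.08860074 119.58888278] lat 1.328302096705696
[[-0.1, 0.3], [-0.3, 0.0], [-0.0, 0.5], [-0.2, 0.4], [-0.0, 0.2], [-0.5, 0.5], [0.3, 0.4], [0.6, 0.7], [0.5, 0.6], [-0.1, -0.1], [0.5, 0.3], [0.4, 0.5], [-0.5, -0.1], [-0.4, 0.7], [-0.1, 0.3], [-0.3, 0.9], [0.1, 0.5], [0.1, 0.3], [0.6, -0.8], [0.4, -0.7], [0.3, -0.8], [0.3, -0.8], [0.2, 0.4], [0.5, 0.2], [1.2, 0.4], [0.3, -0.2], [0.4, 0.8], [0.9, 0.5], [1.0, 0.4], [0.0, -0.6], [-0.2, -0.1], [0.2, -0.2], [0.7, -0.3], [0.2, 0.5], [0.2, 0.1], [0.4, -0.4]]
```

```bash
cat >> h.py <<'E'
def tri(c1,u1,c2,u2):
    o1,v1=ray(c1,u1);o2,v2=ray(c2,u2);v1=v1[0];v2=v2[0]
    t=np.linalg.lstsq(np.c_[v1,-v2],o2-o1,rcond=None)[0]
    a=o1+v1*t[0];b=o2+v2*t[1]; return (a+b)/2,np.linalg.norm(a-b)
def pose(s): return R.from_rotvec(s['tool_rot']),np.array(s['position'])
def rel(s,Rt,pt):
    """shift and turn in tool axes from measured pose to target TCP pose"""
    r,p=pose(s); return (r.inv()*Rt).as_rotvec().round(4), r.inv().apply(np.array(pt)-p).round(4)
def toolR(yaw,lean):
    # tool x horizontal along yaw at lean 0, y = right of it.. z down; lean about tool y: fingers toward yaw
    base=np.c_[[np.cos(yaw),np.sin(yaw),0],[np.sin(yaw),-np.cos(yaw),0],[0,0,-1]]
    return R.from_matrix(base)*R.from_rotvec([0,lean,0])
def tcp(Rt,g,d=.005): return np.array(g)+Rt.as_matrix()[:,2]*d   # grasp point g lies 5mm behind TCP
E
python3 - <<'E'
from fit0 import *
s=ctrl.get_state(); x=np.load('fit0.npy'); S,P=x[:3],x[3:]
c=ctrl.calibration('wrist'); rc=R.from_rotvec(c['rvec']); o=rc.inv().apply(-c['tvec'])
r,p=pose(s); print('cam in tool',r.inv().apply(o-p).round(3),'axes\n',(r.inv()*rc.inv()).as_matrix().round(2))
# grip top triangulation: corners in crops
a,e=tri(C['top'],tp((577,357)),C['side'],sd((338,412))); print('griptop',a,e)
g=st2w(P,[-.06,-.04,.105]); print('model top',g, proj(C['top'],g),tp((577,360)),proj(C['side'],g),sd((338,412)))
a,e=tri(C['top'],tp((186,517)),C['side'],sd((105,95))); print('knob top',a,e)
G=st2w(P,[-.06,-.04,.09])[0]; print('grasp',G)
Rt=toolR(P[2],.75); print('tcp target',tcp(Rt,G), 'rotvec',Rt.as_rotvec())
print('pregrasp -80mm', rel(s,Rt,tcp(Rt,G,-.095)), tcp(Rt,G,-.095))
E
```

```text
cam in tool [ 0.072  0.001 -0.148] axes
 [[ 0.   -0.96 -0.26]
 [ 1.    0.   -0.  ]
 [ 0.   -0.26  0.96]]
griptop [ 0.61683609 -0.14092735  0.1095553 ] 0.0025919780564577256
model top [[ 0.61517332 -0.14285933  0.105     ]] [[324.43980239 195.21258582]] [323.875 194.625] [[312.0757525  248.49521126]] [312.2 247. ]
knob top [0.50188075 0.14095385 0.11846811] 0.0013289010433200248
grasp [ 0.61517332 -0.14285933  0.09      ]
tcp target [ 0.61638826 -0.13967504  0.08634156] rotvec [-2.13325406 -1.46932899 -0.83970549]
pregrasp -80mm (array([-0.5693,  0.5963,  1.4466]), array([-0.624, -0.6  ,  0.077])) [ 0.59208949 -0.20336087  0.15951044]
```

```bash
python3 - <<'E'
from h import *
from bench import ctrl
s=ctrl.get_state()
print(rel(s,toolR(1.35,.35),[.48,.10,.33]))
E
```

```text
(array([-0.2413,  0.2923,  1.3657]), array([-0.4001, -0.3667, -0.0934]))
```

Emit:
step_arm --plan '[[[-0.04,0.05,0.2],[-0.03,-0.03,-0.045],0],[[-0.24,0.29,1.365],[-0.4,-0.367,-0.093],0],[[-0.24,0.29,1.365],[-0.4,-0.367,-0.093],0],[[-0.24,0.29,1.365],[-0.4,-0.367,-0.093],0],[[-0.24,0.29,1.365],[-0.4,-0.367,-0.093],0],[[-0.24,0.29,1.365],[-0.4,-0.367,-0.093],0],[[-0.24,0.29,1.365],[-0.4,-0.367,-0.093],0],[[-0.24,0.29,1.365],[-0.4,-0.367,-0.093],0],[[-0.24,0.29,1.365],[-0.4,-0.367,-0.093],0],[[-0.24,0.29,1.365],[-0.4,-0.367,-0.093],0]]' --squeeze 30

```text
time: 2.2
position: [0.4819, 0.0941, 0.3305]
tool_rot: [-2.272, -1.803, -0.402]
ft_force: [-0.1, 0.5, 0.8]
grip_width: 1.0
```

```bash
python3 - <<'E'
from h import *
from bench import ctrl
s=ctrl.get_state(); P=np.load('fit0.npy')[3:]
G=st2w(P,[-.06,-.04,.09])[0]; Rt=toolR(P[2],.75)
print(rel(s,Rt,[.57,-.2,.26])); print(rel(s,Rt,tcp(Rt,G,-.085))); print(s['joint_positions'].round(2))
E
```

```text
(array([-0.0684,  0.4014,  0.1171]), array([-0.2745,  0.1526, -0.0241]))
(array([-0.0684,  0.4014,  0.1171]), array([-0.3033,  0.1755,  0.0803]))
[-0.6  -0.17  0.52  1.81 -0.25  1.38 -0.27]
```

Emit:
step_arm --plan '[[[-0.01,0.06,0.02],[-0.05,0.025,-0.004],0],[[-0.02,0.12,0.04],[-0.1,0.06,-0.01],0],[[-0.03,0.2,0.06],[-0.16,0.09,-0.015],0],[[-0.05,0.3,0.09],[-0.21,0.12,-0.02],0],[[-0.068,0.4,0.117],[-0.265,0.15,-0.02],0],[[-0.068,0.4,0.117],[-0.29,0.165,0.03],0],[[-0.068,0.4,0.117],[-0.303,0.175,0.08],0],[[-0.068,0.4,0.117],[-0.303,0.175,0.08],0],[[-0.068,0.4,0.117],[-0.303,0.175,0.08],0],[[-0.068,0.4,0.117],[-0.303,0.175,0.08],0]]'

```text
time: 3.45
position: [0.5953, -0.1902, 0.1544]
tool_rot: [-2.125, -1.482, -0.836]
ft_force: [0.1, -0.0, 1.1]
grip_width: 1.0
```

```bash
python3 - <<'E'
from h import *
from bench import ctrl
s=ctrl.get_state(); P=np.load('fit0.npy')[3:]
for n in('wrist','side'):
    c=ctrl.calibration(n); im=ctrl.get_image(n)[:,:,::-1].copy(); np.save(f'cal_{n}1.npy',c,allow_pickle=True)
    raw=im.copy()
    for q in [(-.06,-.04,.055),(-.06,-.04,.01),(-.073,-.05,.055),(-.047,-.03,.055),(-.075,-.09,.01),(-.075,.09,.01)]:
        Q=st2w(P,np.array(q)+[0,0,.05]); u=proj(c,Q)[0]; cv2.circle(im,(int(round(u[0])),int(round(u[1]))),2,(0,255,0),1)
    cv2.imwrite(f'pics/{n}1.png',im); cv2.imwrite(f'pics/{n}1raw.png',raw)
G=st2w(P,[-.06,-.04,.09])[0]; Rt=toolR(P[2],.75)
print(rel(s,Rt,tcp(Rt,G))); print(s['joint_positions'].round(2))
E
```

```text
(array([-0.0057,  0.0018,  0.0094]), array([-0.0062,  0.0021,  0.0871]))
[ 0.    0.62  0.87  1.64 -1.09  1.63  0.77]
```

View pics/wrist1.png

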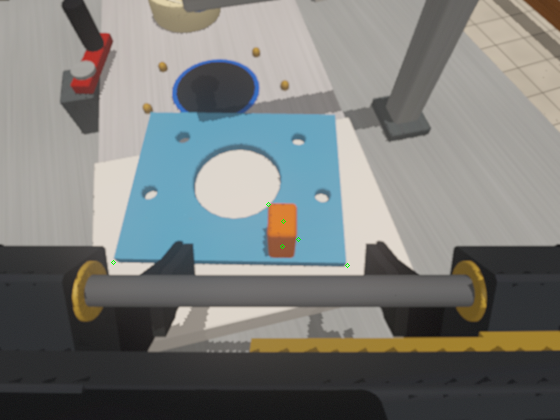

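View pics/side1.png

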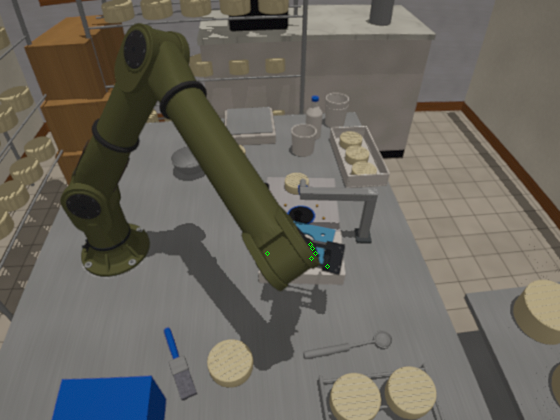

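```bash
python3 - <<'E'
import cv2
t=cv2.imread('pics/wrist1raw.png')[40:240,100:360]; cv2.imwrite('pics/wrist1z.png',cv2.resize(t,None,fx=3,fy=3,interpolation=cv2.INTER_CUBIC))
E
```

```text
(no output)
```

View pics/wrist1z.png

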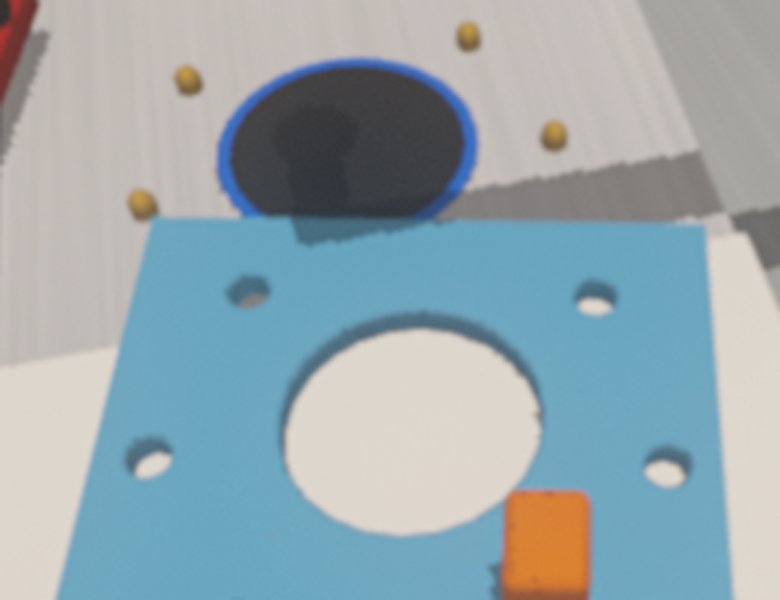

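```bash
cat > fit1.py <<'E'
from fit0 import *
Cw=np.load('cal_wrist1.npy',allow_pickle=True).item()
wz=lambda a:(np.array(a,float)+.5)/3-.5+[100,40]
wst=np.array([(-15,74,45),(45,54,45),(45,-54,45),(-15,-74,45)])/1e3; ws=wz([(143,204),(189,80),(468,36),(554,136)])
wpl=np.array([(45,54,60),(45,-54,60),(-15,74,60),(-15,-74,60),(75,90,60),(75,-90,60)])/1e3; wp=wz([(248,291),(596,297),(149,457),(668,466),(153,218),(704,226)])
def resw(p): return np.concatenate([(proj(Cw,st2w(p[:3],wst))-ws).ravel(),(proj(Cw,st2w(p[3:],wpl))-wp).ravel()])
def show(x,t):
    S,P=x[:3],x[3:];d=P-S;c,s=np.cos(S[2]),np.sin(S[2]);print(t,x.round(4),'plate in st mm',((c*d[0]+s*d[1])*1e3).round(1),((-s*d[0]+c*d[1])*1e3).round(1),d[2].round(4))
if __name__=='__main__':
    x0=np.load('fit0.npy')
    f=least_squares(resw,x0); show(f.x,'wrist'); print(f.fun.reshape(-1,2).round(1).tolist())
    f=least_squares(lambda p:np.r_[res(p),resw(p)*.6],x0,loss='soft_l1'); show(f.x,'all'); np.save('fit1.npy',f.x)
    S,P=f.x[:3],f.x[3:]
    s=ctrl.get_state(); G=st2w(P,[-.06,-.04,.09])[0]; Rt=toolR(P[2],.75); print(rel(s,Rt,tcp(Rt,G)),G)
E
python3 fit1.py
```

```text
wrist [ 0.6139  0.0601  1.4448  0.5998 -0.071   1.1998] plate in st mm -131.8 -2.5 -0.2451
[[-0.6, 0.2], [-0.5, -0.2], [0.5, -0.2], [0.6, -0.2], [0.1, 0.2], [0.0, -0.1], [-0.8, 0.1], [0.2, -0.1], [-0.4, -0.2], [0.9, -0.3]]
all [ 0.6133  0.0598  1.4493  0.5996 -0.0717  1.2027] plate in st mm -132.2 -2.3 -0.2465
(array([-0.0085,  0.0018,  0.0114]), array([-0.0052,  0.0023,  0.0872])) [ 0.6153309  -0.14207971  0.09      ]
```

Emit:
step_arm --plan '[[[-0.008,0,0.011],[-0.005,0.002,0.03],0],[[-0.008,0,0.011],[-0.005,0.002,0.06],0],[[-0.008,0,0.011],[-0.005,0.002,0.08],0],[[-0.008,0,0.011],[-0.005,0.002,0.087],0],[[-0.008,0,0.011],[-0.005,0.002,0.087],60],[[-0.008,0,0.011],[-0.005,0.002,0.087],120],[[-0.008,0,0.011],[-0.005,0.002,0.087],180],[[-0.008,0,0.011],[-0.005,0.002,0.087],255],[[-0.008,0,0.011],[-0.005,0.002,0.087],255],[[-0.008,0,0.011],[-0.005,0.002,0.087],255]]' --squeeze 30

```text
time: 4.8
position: [0.6154, -0.1385, 0.084]
tool_rot: [-2.137, -1.464, -0.835]
ft_force: [0.8, 0.6, -0.4]
grip_width: 0.403
```

```bash
python3 - <<'E'
from h import *
from bench import ctrl
s=ctrl.get_state(); print(s['ft_force'],s['grip_width']*87,s['joint_positions'].round(2))
x=np.load('fit1.npy');S,P=x[:3],x[3:]
G=st2w(P,[-.06,-.04,.09])[0]; Rt=toolR(P[2],.75); print(rel(s,Rt,tcp(Rt,G)))
c=ctrl.calibration('wrist'); im=ctrl.get_image('wrist')[:,:,::-1].copy(); cv2.imwrite('pics/wrist2.png',im); np.save('cal_wrist2.npy',c)
E
```

```text
[ 0.8205563   0.64740526 -0.43701258] 35.05160412386466 [-0.06  0.67  0.82  1.72 -1.16  1.51  0.8 ]
(array([-0.0031,  0.002 , -0.0026]), array([ 0.0016,  0.0012, -0.0017]))
```

View pics/wrist2.png

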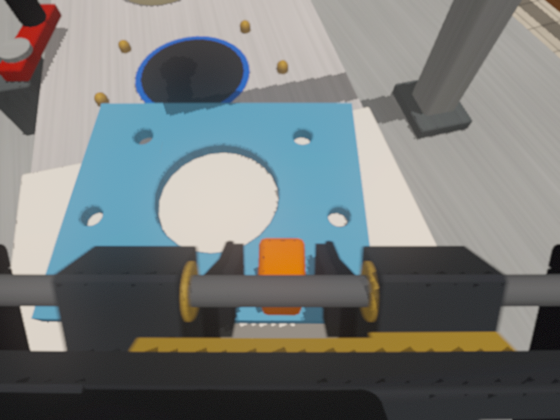

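Emit:
step_arm --plan '[[[0,0,0],[0,0,0],255],[[0,0,0],[0,0,0],255],[[0,0,0],[0,0,0],255],[[0,0,0],[0,0,0],255],[[0,0,0],[0,0,0],255],[[0,0,0],[0,0,0],255],[[0,0,0],[0,0,0],255],[[0,0,0],[0,0,0],255],[[0,0,0],[0,0,0],255],[[0,0,0],[0,0,0],255]]'

```text
time: 6.1
position: [0.6154, -0.1385, 0.084]
tool_rot: [-2.137, -1.464, -0.835]
ft_force: [1.5, -0.7, -0.7]
grip_width: 0.23
```

```bash
cat >> h.py <<'E'
def mv(s,S,pn,pt,dz=0,dlean=0):
    """plate pose now/target in station (x,y,yaw); rel tool motion"""
    r,p=pose(s); z=R.from_rotvec([0,0,1]*np.array(pt[2]-pn[2]))
    a=st2w(S,[pn[0],pn[1],0])[0]; b=st2w(S,[pt[0],pt[1],0])[0]
    p2=z.apply(p-a)+b+[0,0,dz]; r2=z*r*R.from_rotvec([0,dlean,0])
    return rel(s,r2,p2)
E
python3 - <<'E'
from h import *
from bench import ctrl
s=ctrl.get_state(); print(s['ft_force'],s['grip_width']*87,s['position'],s['tool_rot'])
x=np.load('fit1.npy');S,P=x[:3],x[3:]
c=ctrl.calibration('wrist'); im=ctrl.get_image('wrist')[:,:,::-1].copy(); cv2.imwrite('pics/wrist3.png',im); np.save('cal_wrist3.npy',c)
for q in [(-.133,-.0005,-.16),(-.133,0.0,-.08),(-.13,0,0)]: print(mv(s,S,(-.1322,-.0023,-.2465),q))
E
```

```text
[ 1.54807401 -0.70522481 -0.67605594] 19.994912870931 [ 0.61539129 -0.13854315  0.08402998] [-2.13727966 -1.46425012 -0.83531661]
(array([ 0.0588, -0.0003, -0.0634]), array([0.0017, 0.0032, 0.0016]))
(array([ 0.1132, -0.0007, -0.1221]), array([0.0043, 0.0068, 0.004 ]))
(array([ 0.1676, -0.001 , -0.1807]), array([0.0094, 0.0099, 0.0086]))
```

View pics/wrist3.png

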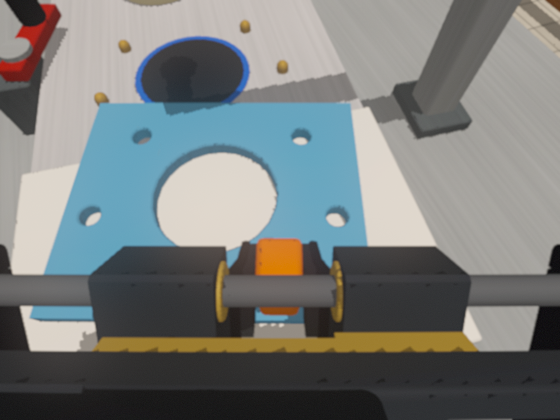

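Emit:
step_arm --plan '[[[0.02,0,-0.021],[0.0005,0.001,0.0005],255],[[0.04,0,-0.042],[0.001,0.002,0.001],255],[[0.06,0,-0.063],[0.002,0.003,0.0015],255],[[0.08,0,-0.085],[0.003,0.0045,0.0025],255],[[0.1,0,-0.107],[0.0035,0.006,0.003],255],[[0.12,0,-0.13],[0.005,0.007,0.0045],255],[[0.145,0,-0.155],[0.007,0.0085,0.006],255],[[0.168,0,-0.181],[0.009,0.01,0.0085],255],[[0.168,0,-0.181],[0.009,0.01,0.0085],255],[[0.168,0,-0.181],[0.009,0.01,0.0085],255]]'

```text
time: 7.4
position: [0.6295, -0.1299, 0.0841]
tool_rot: [-1.903, -1.684, -0.746]
ft_force: [1.1, 0.8, -0.7]
grip_width: 0.229
```

```bash
python3 - <<'E'
from h import *
from bench import ctrl
s=ctrl.get_state(); print(s['ft_force'],s['grip_width']*87,s['position'],s['tool_rot'],s['joint_positions'].round(2))
c=ctrl.calibration('wrist'); im=ctrl.get_image('wrist')[:,:,::-1].copy(); cv2.imwrite('pics/wrist4.png',cv2.resize(im[:240,60:380],None,fx=2.5,fy=2.5,interpolation=cv2.INTER_CUBIC)); np.save('cal_wrist4.npy',c)
im=ctrl.get_image('top')[:,:,::-1].copy(); cv2.imwrite('pics/top4.png',cv2.resize(im[105:255,180:350],None,fx=4,fy=4,interpolation=cv2.INTER_CUBIC))
E
```

```text
[ 1.12086598  0.78310853 -0.70852124] 19.896867872396665 [ 0.62948051 -0.12987995  0.08407513] [-1.90296467 -1.68417358 -0.7455104 ] [-0.01  0.77  0.76  1.54 -1.09  1.64  0.89]
```

View pics/wrist4.png

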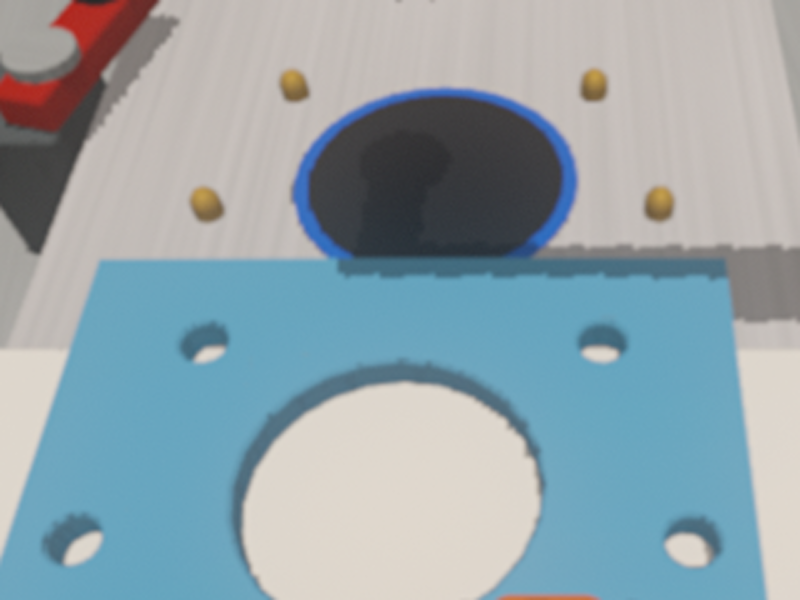

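View pics/top4.png

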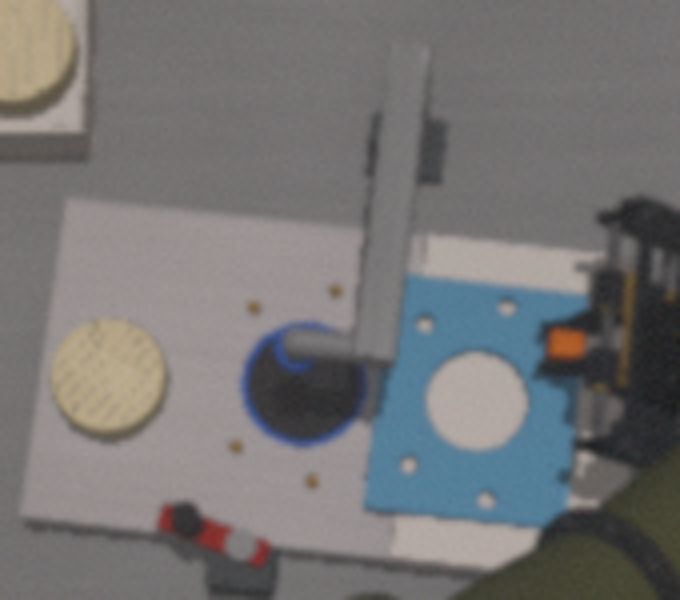

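```bash
python3 - <<'E'
from fit1 import *
Cw4=np.load('cal_wrist4.npy',allow_pickle=True).item()
w=lambda a:(np.array(a,float)+.5)/2.5-.5+[60,0]
a=np.array([(-15,74,45),(45,54,45),(45,-54,45),(-15,-74,45)])/1e3; ua=w([(207,204),(294,86),(594,85),(659,204)])
b=wpl; ub=w([(204,343),(603,343),(73,540),(693,542),(101,261),(727,259)])
def rw(p): return np.concatenate([(proj(Cw4,st2w(p[:3],a))-ua).ravel(),(proj(Cw4,st2w(p[3:],b))-ub).ravel()])
x0=np.load('fit1.npy'); f=least_squares(rw,x0); show(f.x,'wrist'); print(f.fun.reshape(-1,2).round(1).tolist())
b2=np.array([(45,-54,60),(-15,-74,60),(45,54,60),(-15,74,60),(0,0,60),(75,90,60)])/1e3; ub2=tp([(425,324),(507,307),(409,465),(487,499),(477,400),(366,511)])
def rt(p): return np.concatenate([(proj(C['top'],st2w(p[:3],sta))-ts).ravel(),(proj(C['top'],st2w(p[3:],b2))-ub2).ravel()])
f=least_squares(rt,x0); show(f.x,'top'); print(f.fun.reshape(-1,2).round(1).tolist())
E
```

```text
wrist [ 0.6142  0.0598  1.4441  0.5969 -0.0681  1.4455] plate in st mm -129.1 1.0 0.0013
[[-1.2, 0.1], [-0.4, -0.5], [0.6, -0.3], [0.9, 0.0], [-0.1, -0.4], [0.2, -0.4], [-0.4, 0.2], [0.6, 0.2], [-0.4, -0.3], [0.0, 0.3]]
top [ 0.6141  0.0598  1.4506  0.5967 -0.0702  1.459 ] plate in st mm -131.1 1.7 0.0084
[[-0.1, -0.1], [-0.3, -0.4], [-0.1, 0.0], [-0.2, 0.0], [-0.1, -0.1], [-0.5, 0.1], [0.2, -0.1], [0.6, 0.2], [0.5, 0.2], [-0.2, 0.1], [-0.1, -0.2], [0.3, 0.1], [0.3, 0.3], [0.1, 0.1], [-0.3, -0.4]]
```

```bash
python3 - <<'E'
from h import *
from bench import ctrl
s=ctrl.get_state(); S=np.load('fit1.npy')[:3]
print(mv(s,S,(-.1297,.0013,.004),(-.1297,0,0))); print(mv(s,S,(-.1297,.0013,.004),(-.04,0,0)))
E
```

```text
(array([-0.0027,  0.    ,  0.0029]), array([-0.0001,  0.0011, -0.0001]))
(array([-0.0027,  0.    ,  0.0029]), array([0.0655, 0.0011, 0.061 ]))
```

Emit:
step_arm --plan '[[[-0.003,0,0.003],[0.006,0.001,0.0055],255],[[-0.003,0,0.003],[0.013,0.001,0.012],255],[[-0.003,0,0.003],[0.02,0.001,0.0185],255],[[-0.003,0,0.003],[0.028,0.001,0.026],255],[[-0.003,0,0.003],[0.036,0.001,0.0335],255],[[-0.003,0,0.003],[0.044,0.001,0.041],255],[[-0.003,0,0.003],[0.052,0.001,0.0485],255],[[-0.003,0,0.003],[0.059,0.001,0.055],255],[[-0.003,0,0.003],[0.0655,0.001,0.061],255],[[-0.003,0,0.003],[0.0655,0.001,0.061],255]]'

```text
time: 8.75
position: [0.6413, -0.0397, 0.084]
tool_rot: [-1.905, -1.681, -0.748]
ft_force: [1.6, 0.7, 0.6]
grip_width: 0.225
```

```bash
python3 - <<'E'
from h import *
from bench import ctrl
s=ctrl.get_state(); print(s['ft_force'],s['torque'],s['grip_width']*87,s['position'],s['tool_rot'],s['joint_positions'].round(2))
c=ctrl.calibration('wrist'); im=ctrl.get_image('wrist')[:,:,::-1].copy(); cv2.imwrite('pics/wrist5.png',cv2.resize(im[:240,60:380],None,fx=2.5,fy=2.5,interpolation=cv2.INTER_CUBIC)); np.save('cal_wrist5.npy',c)
im=ctrl.get_image('top')[:,:,::-1].copy(); cv2.imwrite('pics/top5.png',cv2.resize(im[105:255,180:350],None,fx=4,fy=4,interpolation=cv2.INTER_CUBIC))
im=ctrl.get_image('side')[:,:,::-1].copy(); cv2.imwrite('pics/side5.png',cv2.resize(im[100:300,215:415],None,fx=3,fy=3,interpolation=cv2.INTER_CUBIC))
E
```

```text
[1.55132777 0.69804656 0.583461  ] [-0.64623801 -0.12169382 -0.12201381] 19.56729103640132 [ 0.6412934  -0.0397255   0.08404914] [-1.90498687 -1.68118836 -0.74755504] [-0.16  0.7   0.75  1.64 -1.12  1.54  0.82]
```

View pics/wrist5.png

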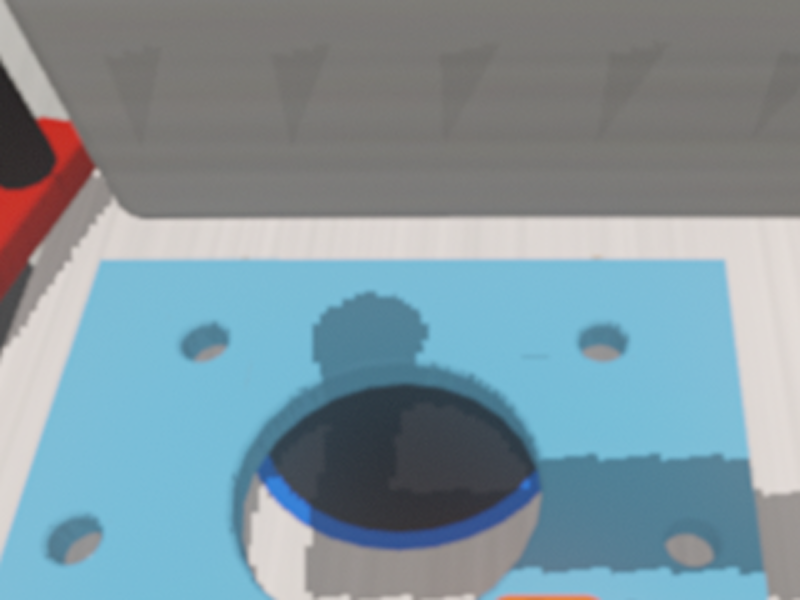

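View pics/top5.png

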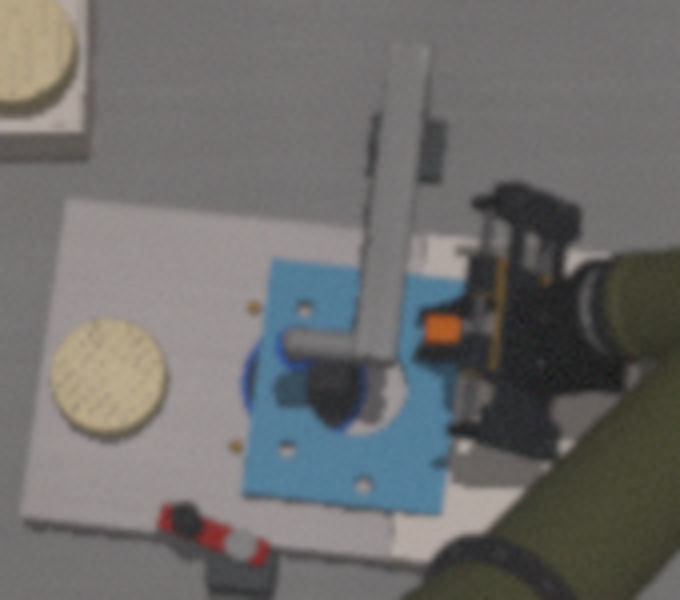

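View pics/side5.png

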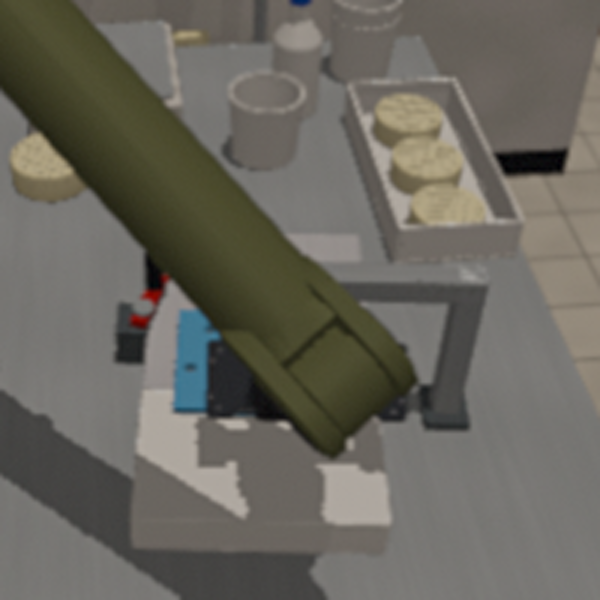

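```bash
python3 - <<'E'
from fit1 import *
x0=np.load('fit1.npy')
b2=np.array([(45,-54,60),(45,54,60),(-15,74,60),(75,-90,60),(75,90,60),(-75,90,60)])/1e3; ub2=tp([(305,309),(288,449),(364,486),(272,262),(246,494),(442,513)])
def rt(p): return np.concatenate([(proj(C['top'],st2w(p[:3],sta))-ts).ravel(),(proj(C['top'],st2w(p[3:],b2))-ub2).ravel()])
f=least_squares(rt,x0); show(f.x,'top'); print(f.fun.reshape(-1,2)[9:].round(1).tolist())
S=x0[:3]; s=ctrl.get_state()
c=ctrl.calibration('wrist'); o=R.from_rotvec(c['rvec']).inv().apply(-c['tvec'])
def w2s(p): d=np.array(p)-[S[0],S[1],0]; return R.from_rotvec([0,0,-S[2]]).apply(d)
print('cam in st',w2s(o).round(3),'tcp in st',w2s(s['position']).round(4), 'tool z',R.from_rotvec([0,0,-S[2]]).apply(pose(s)[0].as_matrix()[:,2]))
# wrist plate pose
w=lambda a:(np.array(a,float)+.5)/2.5-.5+[60,0]
ub=w([(205,343),(603,343),(73,540),(693,542),(101,261),(725,260)])
C5=np.load('cal_wrist5.npy',allow_pickle=True).item()
f=least_squares(lambda p:(proj(C5,st2w(p,wpl))-ub).ravel(),x0[3:]); show(np.r_[S,f.x],'wrist/S')
E
```

```text
top [0.6141 0.0598 1.4506 0.6089 0.0197 1.4544] plate in st mm -40.5 0.4 0.0038
[[-0.0, 0.1], [0.1, 0.3], [0.5, -0.2], [-0.3, -0.7], [-0.9, -0.1], [0.6, 0.5]]
cam in st [-0.144 -0.04   0.241] tcp in st [-0.0956 -0.0398  0.084 ] tool z [ 0.68285433  0.00157913 -0.73055285]
wrist/S [0.6133 0.0598 1.4493 0.6089 0.0222 1.4427] plate in st mm -37.9 -0.1 -0.0066
```

```bash
python3 - <<'E'
from h import *
from bench import ctrl
s=ctrl.get_state(); S=np.load('fit1.npy')[:3]
pn=(-.0397,.0001,0)
print(mv(s,S,pn,(-.002,0,0))); print(mv(s,S,pn,(-.002,0,0),-.002)); print(mv(s,S,pn,(-.0,0,0),-.002))
E
```

```text
(array([0., 0., 0.]), array([0.0275, 0.    , 0.0257]))
(array([0., 0., 0.]), array([0.0262, 0.    , 0.0272]))
(array([0., 0., 0.]), array([0.0276, 0.    , 0.0286]))
```

Emit:
step_arm --plan '[[[0,0,0],[0.004,0,0.0037],255],[[0,0,0],[0.008,0,0.0075],255],[[0,0,0],[0.012,0,0.0112],255],[[0,0,0],[0.016,0,0.015],255],[[0,0,0],[0.02,0,0.0187],255],[[0,0,0],[0.024,0,0.0224],255],[[0,0,0],[0.0275,0,0.0257],255],[[0,0,0],[0.0275,0,0.0257],255],[[0,0,0],[0.0275,0,0.0257],255],[[0,0,0],[0.0275,0,0.0257],255]]'

```text
time: 10.15
position: [0.6451, -0.0037, 0.0828]
tool_rot: [-1.907, -1.68, -0.744]
ft_force: [-0.3, 1.9, -2.7]
grip_width: 0.226
```

```bash
python3 - <<'E'
from h import *
from bench import ctrl
s=ctrl.get_state(); print(s['ft_force'],s['torque'],s['grip_width']*87,s['position'],s['tool_rot'],s['joint_positions'].round(2))
c=ctrl.calibration('wrist'); im=ctrl.get_image('wrist')[:,:,::-1].copy(); cv2.imwrite('pics/wrist6.png',cv2.resize(im[:240,60:380],None,fx=2.5,fy=2.5,interpolation=cv2.INTER_CUBIC)); np.save('cal_wrist6.npy',c)
im=ctrl.get_image('top')[:,:,::-1].copy(); cv2.imwrite('pics/top6.png',cv2.resize(im[105:255,180:350],None,fx=4,fy=4,interpolation=cv2.INTER_CUBIC))
E
```

```text
[-0.29727958  1.86109599 -2.7324416 ] [-1.31867072  0.09893805  0.026167  ] 19.657725065186664 [ 0.64505294 -0.00369545  0.08276028] [-1.90708529 -1.68005308 -0.74430312] [-0.21  0.68  0.74  1.66 -1.13  1.5   0.78]
```

View pics/wrist6.png

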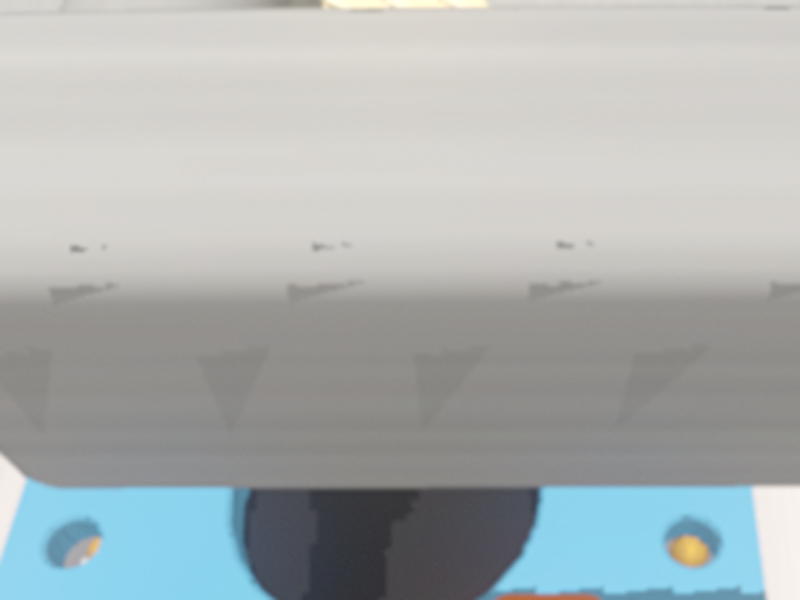

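View pics/top6.png

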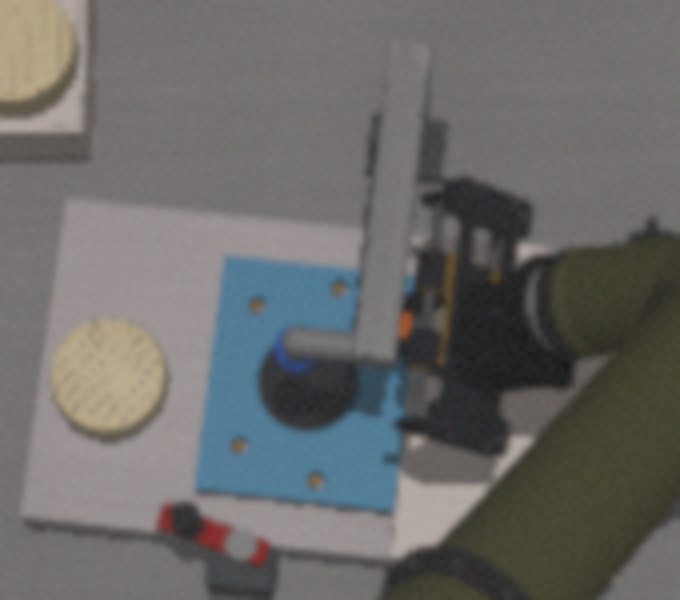

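```bash
cat > fit6.py <<'E'
from fit1 import *
x0=np.load('fit1.npy'); S=x0[:3]
b2=np.array([(-15,-74,60),(45,-54,60),(45,54,60),(-15,74,60),(75,-90,60),(75,90,60),(-75,90,60)])/1e3; ub2=tp([(339,289),(257,305),(239,446),(316,481),(225,257),(197,491),(391,511)])
def rt(p): return np.concatenate([(proj(C['top'],st2w(p[:3],sta))-ts).ravel(),(proj(C['top'],st2w(p[3:],b2))-ub2).ravel()])
f=least_squares(rt,x0); show(f.x,'top'); print(f.fun.reshape(-1,2)[9:].round(1).tolist())
# wrist: pins vs holes
w=lambda a:(np.array(a,float)+.5)/2.5-.5+[60,0]
C6=np.load('cal_wrist6.npy',allow_pickle=True).item()
W=lambda p:((proj(C6,st2w(S,np.array(p)/1e3))-[60,0]+.5)*2.5-.5).round(0).tolist()
print('pred pins top',W([(-15,74,49),(-15,-74,49)]),'pred holes top/bottom rim at home xy z50', W([(-15,74,60),(-15,74,50),(-15,-74,60),(-15,-74,50)]))
print('mm/px',W([(-15,74,50),(-14,74,50),(-15,75,50)]))
E
python3 fit6.py
```

```text
top [0.6141 0.0598 1.4506 0.6118 0.0559 1.4495] plate in st mm -4.2 1.8 -0.0011
[[0.1, -0.1], [0.0, 0.2], [0.1, 0.1], [0.1, 0.2], [-0.3, -0.3], [-0.9, -0.4], [0.9, 0.2]]
pred pins top [[95.0, 554.0], [690.0, 552.0]] pred holes top/bottom rim at home xy z50 [[73.0, 534.0], [93.0, 552.0], [697.0, 531.0], [691.0, 550.0]]
mm/px [[93.0, 552.0], [94.0, 549.0], [89.0, 552.0]]
```

```bash
python3 - <<'E'
from h import *
from bench import ctrl
s=ctrl.get_state(); S=np.load('fit1.npy')[:3]
pn=(-.0035,.0009,0)
print(mv(s,S,pn,(0,0,0))); print(mv(s,S,pn,(-.0,0,0),-.004))
E
```

```text
(array([-0., -0., -0.]), array([0.0026, 0.0009, 0.0024]))
(array([-0., -0., -0.]), array([-0.0002,  0.0009,  0.0053]))
```

Emit:
step_arm --plan '[[[0,0,0],[0.001,0.0003,0.001],255],[[0,0,0],[0.002,0.0006,0.0018],255],[[0,0,0],[0.0026,0.0009,0.0024],255],[[0,0,0],[0.0026,0.0009,0.0024],255],[[0,0,0],[0.0019,0.0009,0.0031],255],[[0,0,0],[0.0012,0.0009,0.0038],255],[[0,0,0],[0.0005,0.0009,0.0046],255],[[0,0,0],[-0.0002,0.0009,0.0053],255],[[0,0,0],[-0.0002,0.0009,0.0053],255],[[0,0,0],[-0.0002,0.0009,0.0053],255]]'

```text
time: 11.5
position: [0.647, -0.0011, 0.0797]
tool_rot: [-1.908, -1.681, -0.746]
ft_force: [0.4, 0.5, -4.0]
grip_width: 0.225
```

```bash
python3 - <<'E'
from h import *
from bench import ctrl
s=ctrl.get_state(); print(s['ft_force'],s['torque'],s['grip_width']*87,s['position'],s['tool_rot'])
c=ctrl.calibration('wrist'); im=ctrl.get_image('wrist')[:,:,::-1].copy(); cv2.imwrite('pics/wrist7.png',cv2.resize(im[150:310,60:380],None,fx=2.5,fy=2.5,interpolation=cv2.INTER_CUBIC)); np.save('cal_wrist7.npy',c)
im=ctrl.get_image('top')[:,:,::-1].copy(); cv2.imwrite('pics/top7.png',cv2.resize(im[150:240,220:320],None,fx=6,fy=6,interpolation=cv2.INTER_CUBIC))
E
```

```text
[ 0.36185968  0.53439025 -4.04213441] [-1.68396958  0.13960225  0.00535149] 19.53775175018438 [ 0.64703808 -0.00113326  0.0797335 ] [-1.90816863 -1.68083493 -0.74640831]
```

View pics/wrist7.png

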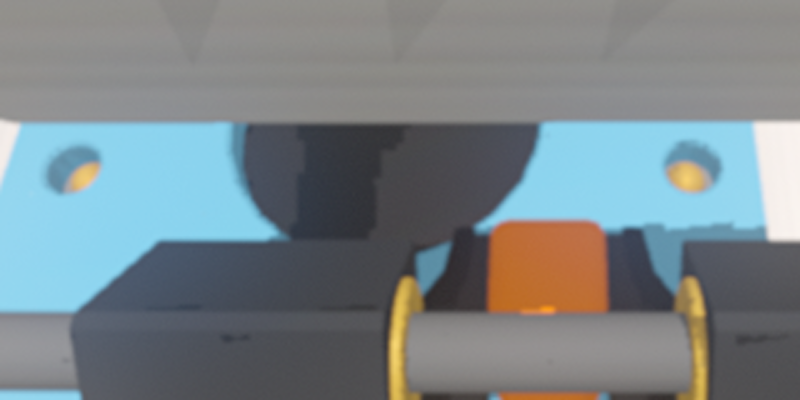

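View pics/top7.png

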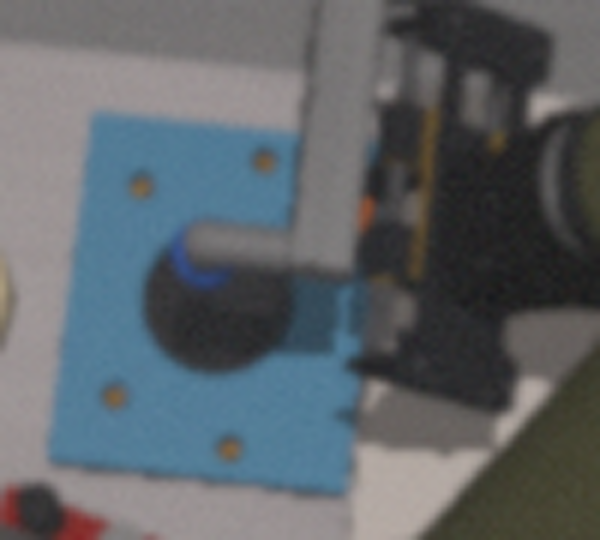

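```bash
python3 - <<'E'
from h import *
from bench import ctrl
s=ctrl.get_state(); S=np.load('fit1.npy')[:3]
print(mv(s,S,(0,0,0),(0,0,0),-.0065))
E
```

```text
(array([0., 0., 0.]), array([-0.0044,  0.    ,  0.0048]))
```

Emit:
step_arm --plan '[[[0,0,0],[-0.0006,0,0.0007],255],[[0,0,0],[-0.0012,0,0.0014],255],[[0,0,0],[-0.0018,0,0.002],255],[[0,0,0],[-0.0024,0,0.0027],255],[[0,0,0],[-0.003,0,0.0034],255],[[0,0,0],[-0.0037,0,0.0041],255],[[0,0,0],[-0.0044,0,0.0048],255],[[0,0,0],[-0.0044,0,0.0048],255],[[0,0,0],[-0.0044,0,0.0048],255],[[0,0,0],[-0.0044,0,0.0048],255]]'

```text
time: 12.85
position: [0.6472, -0.0012, 0.074]
tool_rot: [-1.908, -1.681, -0.748]
ft_force: [-1.1, -3.7, 4.2]
grip_width: 0.23
```

```bash
python3 - <<'E'
from h import *
from bench import ctrl
s=ctrl.get_state(); print(s['ft_force'],s['torque'],s['grip_width']*87,s['position'],s['tool_rot'])
c=ctrl.calibration('wrist'); im=ctrl.get_image('wrist')[:,:,::-1].copy(); cv2.imwrite('pics/wrist8.png',cv2.resize(im[150:310,60:380],None,fx=2.5,fy=2.5,interpolation=cv2.INTER_CUBIC)); np.save('cal_wrist8.npy',c)
im=ctrl.get_image('top')[:,:,::-1].copy(); cv2.imwrite('pics/top8.png',cv2.resize(im[150:240,220:320],None,fx=6,fy=6,interpolation=cv2.INTER_CUBIC))
E
```

```text
[-1.05132889 -3.72880383  4.22009916] [-0.33547697  0.27901895  0.34350846] 19.98457313019127 [ 0.64716269 -0.00118993  0.0740263 ] [-1.90767629 -1.68063055 -0.74775538]
```

View pics/wrist8.png

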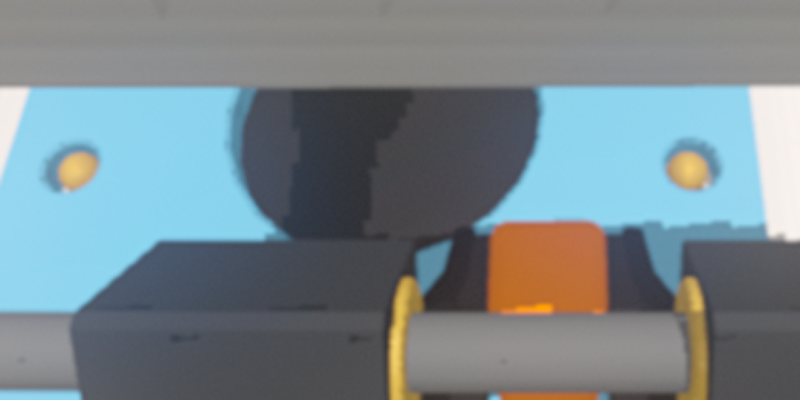

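View pics/top8.png

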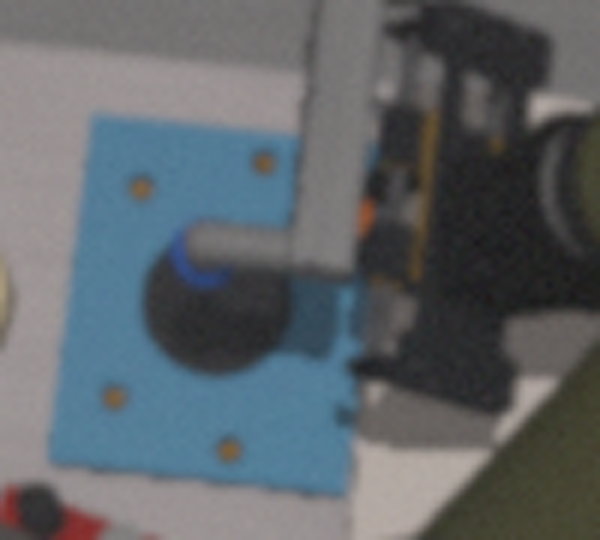

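Emit:
step_arm --plan '[[[0,0,0],[0,0,0],120],[[0,0,0],[0,0,0],60],[[0,0,0],[0,0,0],60],[[0,0,0],[0,0,0],60],[[0,0,0],[0,0,0],60],[[0,0,0],[0,0,-0.01],60],[[0,0,0],[0,0,-0.03],60],[[0,0,0],[0,0,-0.06],60],[[0,0,0],[0,0,-0.1],60],[[0,0,0],[0,0,-0.14],60]]'

```text
time: 14.2
position: [0.6352, -0.0979, 0.1779]
tool_rot: [-1.91, -1.681, -0.747]
ft_force: [0.2, -0.2, 0.7]
grip_width: 0.762
```

```bash
python3 - <<'E'
from h import *
from bench import ctrl
s=ctrl.get_state(); print(s['ft_force'],s['grip_width']*87,s['position'],s['tool_rot'],s['joint_positions'].round(2))
c=ctrl.calibration('wrist'); im=ctrl.get_image('wrist')[:,:,::-1].copy(); cv2.imwrite('pics/wrist9.png',im); np.save('cal_wrist9.npy',c)
im=ctrl.get_image('top')[:,:,::-1].copy(); cv2.imwrite('pics/top9.png',cv2.resize(im[150:250,210:330],None,fx=6,fy=6,interpolation=cv2.INTER_CUBIC))
E
```

```text
[ 0.18868656 -0.16018507  0.7309518 ] 66.28691551001623 [ 0.63516086 -0.09793029  0.17788979] [-1.90995989 -1.6809371  -0.74709812] [-0.09  0.64  0.81  1.53 -1.05  1.69  0.75]
```

View pics/wrist9.png

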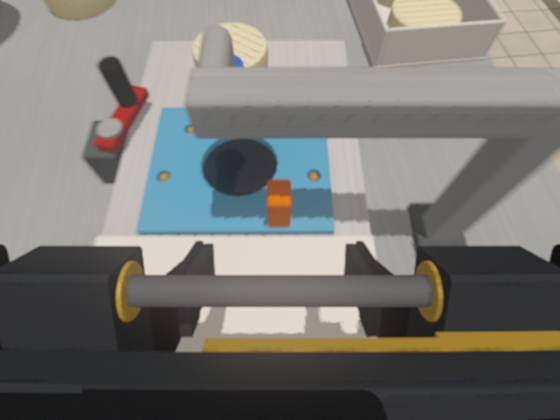

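View pics/top9.png

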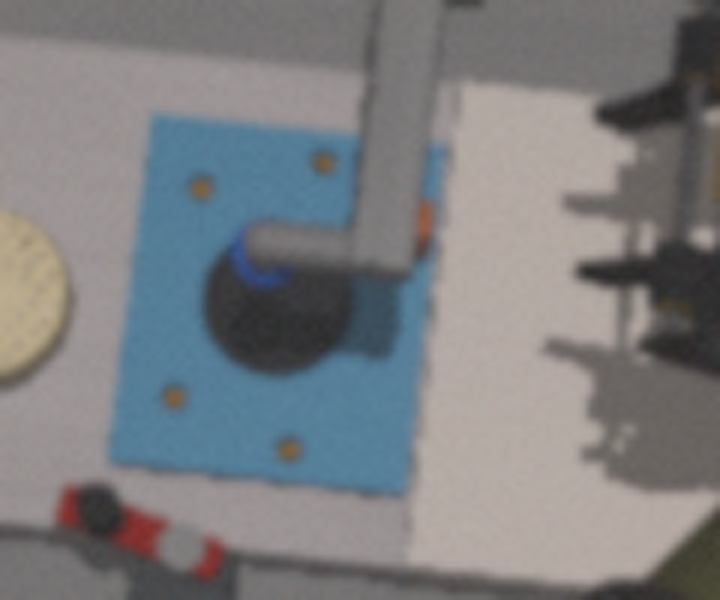

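```bash
python3 - <<'E'
import cv2
t=cv2.imread('pics/wrist9.png')[40:190,70:170]; cv2.imwrite('pics/w9z.png',cv2.resize(t,None,fx=4,fy=4,interpolation=cv2.INTER_CUBIC))
E
```

```text
(no output)
```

View pics/w9z.png

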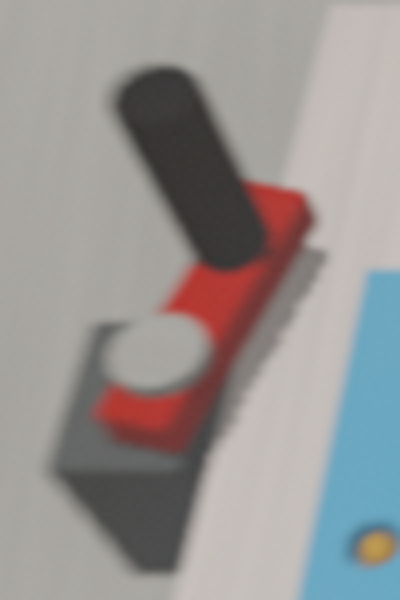

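```bash
python3 - <<'E'
from fit1 import *
x=np.load('fit1.npy'); S=x[:3]
C9=np.load('cal_wrist9.npy',allow_pickle=True).item()
z=lambda a:(np.array(a,float)+.5)/4-.5+[70,40]
def knob(a,zz): return st2w(S,[.03+.04*np.sin(a),.13-.04*np.cos(a),zz])
obs=[(C['top'],tp((186,517))),(C['side'],sd((105,95))),(C9,z((158,95)))]
def w2s(p): d=np.array(p)-[S[0],S[1],0]; return R.from_rotvec([0,0,-S[2]]).apply(d)
f=least_squares(lambda q:np.concatenate([(proj(c,knob(q[0],.114))[0]-u) for c,u in obs]),[1.3]); print('angle',f.x,f.fun.round(1))
f3=least_squares(lambda q:np.concatenate([(proj(c,q)[0]-u) for c,u in obs]),knob(1.3,.114)[0]); print('free knob top',f3.x,w2s(f3.x).round(4),f3.fun.round(1))
print('wrist ray at .114',w2s(onz(C9,z((158,95)),.114)[0]).round(4),'base',w2s(onz(C9,z((235,248)),.064)[0]).round(4))
# plate check, z=.05 top, from wrist9 & top9
t9=lambda a:(np.array(a,float)+.5)/6-.5+[210,150]
b=np.array([(75,-90,50),(75,90,50),(-75,90,50),(-15,-74,50),(45,-54,50),(45,54,50),(-15,74,50)])/1e3
u=t9([(151,115),(109,460),(407,493),(323,163),(201,189),(174,398),(289,449)])
def rt(p): return np.concatenate([(proj(C['top'],st2w(p[:3],sta))-ts).ravel(),(proj(C['top'],st2w(p[3:],b))-u).ravel()])
g=least_squares(rt,x,loss='soft_l1'); show(g.x,'top'); print((g.fun.reshape(-1,2)[9:]).round(1).tolist())
E
```

```text
angle [1.30343748] [-0.3  0.   0.6  0.7 -0.4  1.2]
free knob top [0.50364787 0.14261614 0.11506886] [0.0689 0.1189 0.1151] [-0.4 -0.2  0.7  0.4 -0.3  0.1]
wrist ray at .114 [0.0703 0.1195 0.114 ] base [0.0711 0.1208 0.064 ]
top [0.6141 0.0598 1.4506 0.6151 0.0588 1.4541] plate in st mm -0.8 -1.1 0.0035
[[-0.1, -0.3], [-0.4, 0.4], [0.0, 0.2], [0.1, -0.2], [-0.0, -0.2], [0.2, -0.1], [0.2, 0.1]]
```

```bash
python3 - <<'E'
from h import *
from bench import ctrl
s=ctrl.get_state()
print(rel(s,toolR(1.7,.6),[.53,-.12,.26]));print(rel(s,toolR(2.4,.2),[.48,.0,.33]))
E
```

```text
(array([ 0.1651, -0.1433, -0.2027]), array([ 0.0311, -0.1026, -0.0802]))
(array([ 0.4448, -0.5001, -0.8646]), array([ 0.1613, -0.1677, -0.0556]))
```

Emit:
step_arm --plan '[[[0.08,-0.07,-0.1],[0.016,-0.05,-0.04],60],[[0.165,-0.143,-0.2],[0.031,-0.1,-0.08],60],[[0.23,-0.23,-0.36],[0.06,-0.12,-0.075],60],[[0.29,-0.31,-0.51],[0.09,-0.135,-0.07],60],[[0.36,-0.39,-0.66],[0.12,-0.15,-0.062],60],[[0.42,-0.47,-0.81],[0.15,-0.163,-0.058],60],[[0.445,-0.5,-0.865],[0.161,-0.168,-0.056],60],[[0.445,-0.5,-0.865],[0.161,-0.168,-0.056],60],[[0.445,-0.5,-0.865],[0.161,-0.168,-0.056],60],[[0.445,-0.5,-0.865],[0.161,-0.168,-0.056],60]]'

```text
time: 15.55
position: [0.4792, 0.0027, 0.3264]
tool_rot: [-1.062, -2.746, -0.109]
ft_force: [-0.9, -0.0, 0.0]
grip_width: 0.761
```

```bash
python3 - <<'E'
from h import *
from bench import ctrl
s=ctrl.get_state(); print(s['joint_positions'].round(2))
S=np.load('fit1.npy')[:3]; a=1.303
G=st2w(S,[.03+.04*np.sin(a),.13-.04*np.cos(a),.097])[0]; Rt=toolR(S[2]+np.pi/2+.4,0)
print(G,rel(s,toolR(2.95,.1),[.48,.10,.27]),rel(s,Rt,tcp(Rt,G,-.075)))
E
```

```text
[-0.7   0.04  0.76  1.63 -0.16  1.65  0.9 ]
[0.50310816 0.14234377 0.097     ] (array([ 0.0827, -0.1064, -0.5406]), array([0.0518, 0.0726, 0.0685])) (array([ 0.1048, -0.1912, -1.013 ]), array([0.0427, 0.1196, 0.1667]))
```

Emit:
step_arm --plan '[[[0.03,-0.04,-0.17],[0.017,0.024,0.022],60],[[0.055,-0.07,-0.34],[0.034,0.048,0.045],60],[[0.08,-0.106,-0.51],[0.05,0.072,0.068],60],[[0.09,-0.14,-0.68],[0.048,0.09,0.1],60],[[0.1,-0.17,-0.85],[0.045,0.105,0.13],60],[[0.105,-0.19,-1.013],[0.043,0.12,0.16],60],[[0.105,-0.19,-1.013],[0.043,0.12,0.167],60],[[0.105,-0.19,-1.013],[0.043,0.12,0.167],60],[[0.105,-0.19,-1.013],[0.043,0.12,0.167],60],[[0.105,-0.19,-1.013],[0.043,0.12,0.167],60]]'

```text
time: 16.8
position: [0.5036, 0.1443, 0.1736]
tool_rot: [-0.439, 3.109, 0.002]
ft_force: [0.4, -0.1, 0.9]
grip_width: 0.765
```

```bash
python3 - <<'E'
from h import *
from bench import ctrl
s=ctrl.get_state(); print(s['joint_positions'].round(2))
S=np.load('fit1.npy')[:3]; a=1.303
G=st2w(S,[.03+.04*np.sin(a),.13-.04*np.cos(a),.097])[0]; Rt=toolR(S[2]+np.pi/2+.4,0)
print(rel(s,Rt,tcp(Rt,G)))
c=ctrl.calibration('wrist'); im=ctrl.get_image('wrist')[:,:,::-1].copy()
for zz in(.114,.064):
    u=proj(c,G*[1,1,0]+[0,0,zz])[0]; cv2.circle(im,(int(u[0]),int(u[1])),3,(0,255,0),1)
cv2.imwrite('pics/wrist10.png',im)
im=ctrl.get_image('top')[:,:,::-1].copy(); cv2.imwrite('pics/top10.png',cv2.resize(im[150:270,180:330],None,fx=5,fy=5,interpolation=cv2.INTER_CUBIC))
im=ctrl.get_image('side')[:,:,::-1].copy(); cv2.imwrite('pics/side10.png',cv2.resize(im[100:300,215:415],None,fx=3,fy=3,interpolation=cv2.INTER_CUBIC))
E
```

```text
[-0.86  0.09  0.57  1.87 -0.06  1.19  1.57]
(array([0.0009, 0.0021, 0.0021]), array([ 0.0012, -0.0019,  0.0816]))
```

View pics/wrist10.png

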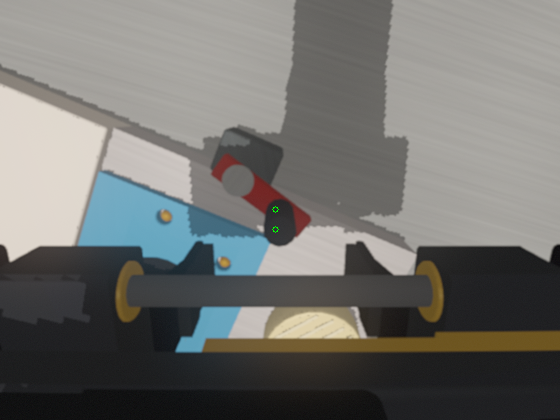

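View pics/top10.png

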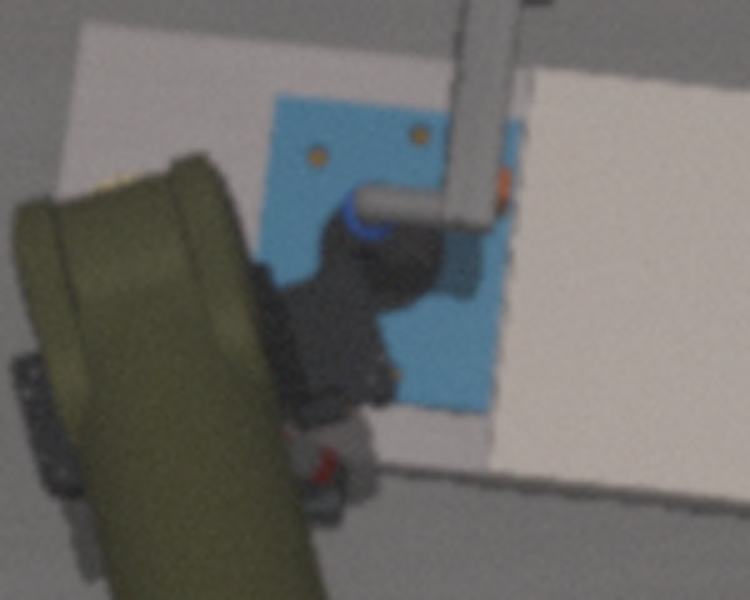

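View pics/side10.png

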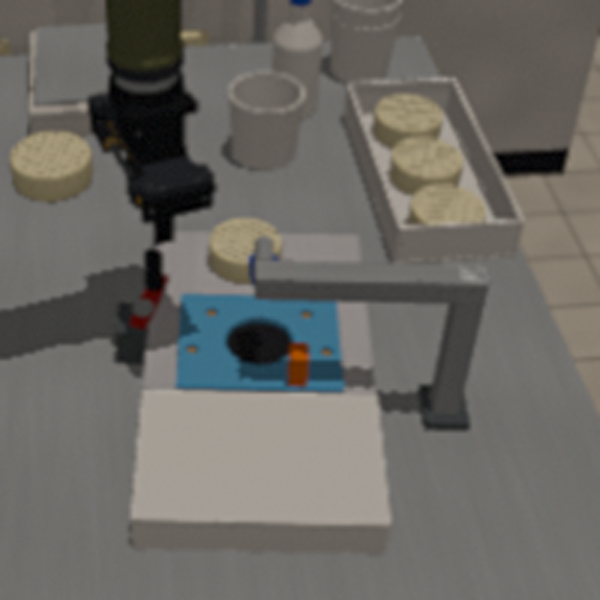

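Emit:
step_arm --plan '[[[0.001,0.002,0.002],[0.001,-0.002,0.03],60],[[0.001,0.002,0.002],[0.001,-0.002,0.06],60],[[0.001,0.002,0.002],[0.001,-0.002,0.08],60],[[0.001,0.002,0.002],[0.001,-0.002,0.08],120],[[0.001,0.002,0.002],[0.001,-0.002,0.08],255],[[0.001,0.002,0.002],[0.001,-0.002,0.08],255],[[0.001,0.002,0.002],[0.001,-0.002,0.08],255],[[0.001,0.002,0.002],[0.001,-0.002,0.08],255],[[0.001,0.002,0.002],[0.001,-0.002,0.08],255],[[0.001,0.002,0.002],[0.001,-0.002,0.08],255]]' --squeeze 15

```text
time: 18.2
position: [0.5026, 0.1441, 0.0929]
tool_rot: [0.44, -3.11, -0.002]
ft_force: [-1.6, 5.3, 1.4]
grip_width: 0.246
```

```bash
python3 - <<'E'
from h import *
from bench import ctrl
s=ctrl.get_state(); print(s['ft_force'],s['grip_width']*87,s['position'],s['joint_positions'].round(2))
S=np.load('fit1.npy')[:3]
p=s['position']
a0=1.303
k0=np.array([.03+.04*np.sin(a0),.13-.04*np.cos(a0)])
for a in [1.15,1,.85,.7,.55,.4,.25,.1,-.03,-.08]:
    k=np.array([.03+.04*np.sin(a),.13-.04*np.cos(a)]); d=k-k0
    w=R.from_rotvec([0,0,S[2]]).apply([d[0],d[1],0])
    yaw=(a-a0)*.8/1.3
    r,_=pose(s); r2=R.from_rotvec([0,0,yaw])*r
    print(a,(r.inv()*r2).as_rotvec().round(3),r.inv().apply(w).round(4))
E
```

```text
[-1.61331999  5.27778086  1.37478503] 21.381216053983824 [0.50257021 0.14413993 0.09286281] [-0.84  0.19  0.56  1.95 -0.12  1.03  1.63]
1.15 [-0.    -0.     0.094] [-0.0045 -0.0042 -0.    ]
1 [-0.    -0.     0.186] [-0.0082 -0.0088 -0.    ]
0.85 [-0.    -0.     0.279] [-0.0112 -0.014  -0.    ]
0.7 [-0.    -0.     0.371] [-0.0134 -0.0196 -0.    ]
0.55 [-0.    -0.001  0.463] [-0.0147 -0.0255 -0.    ]
0.4 [-0.    -0.001  0.556] [-0.0151 -0.0315 -0.    ]
0.25 [-0.    -0.001  0.648] [-0.0147 -0.0374 -0.0001]
0.1 [-0.    -0.001  0.74 ] [-0.0133 -0.0433 -0.0001]
-0.03 [-0.    -0.001  0.82 ] [-0.0115 -0.0481 -0.0001]
-0.08 [-0.    -0.001  0.851] [-0.0106 -0.0499 -0.0001]
```

Emit:
step_arm --plan '[[[0,0,0.047],[-0.0023,-0.0021,0],255],[[0,0,0.094],[-0.0045,-0.0042,0],255],[[0,0,0.14],[-0.0064,-0.0065,0],255],[[0,0,0.186],[-0.0082,-0.0088,0],255],[[0,0,0.232],[-0.0098,-0.0114,0],255],[[0,0,0.279],[-0.0112,-0.014,0],255],[[0,0,0.325],[-0.0124,-0.0168,0],255],[[0,0,0.371],[-0.0134,-0.0196,0],255],[[0,0,0.371],[-0.0134,-0.0196,0],255],[[0,0,0.371],[-0.0134,-0.0196,0],255]]'

```text
time: 19.45
position: [0.5215, 0.1311, 0.0929]
tool_rot: [0.14, 3.138, 0.006]
ft_force: [1.5, 8.5, -1.5]
grip_width: 0.244
```

```bash
python3 - <<'E'
from h import *
from bench import ctrl
s=ctrl.get_state(); print(s['ft_force'],s['grip_width']*87,s['position'],s['joint_positions'].round(2))
S=np.load('fit1.npy')[:3]
def w2s(p): d=np.array(p)-[S[0],S[1],0]; return R.from_rotvec([0,0,-S[2]]).apply(d)
k=w2s(s['position']); print('tcp st',k,'angle',np.arctan2(k[0]-.03,.13-k[1]))
a0=np.arctan2(k[0]-.03,.13-k[1]); k0=np.array([.03+.04*np.sin(a0),.13-.04*np.cos(a0)])
for a in [.55,.4,.25,.1,-.03,-.08]:
    kk=np.array([.03+.04*np.sin(a),.13-.04*np.cos(a)]); d=kk-k[:2]
    w=R.from_rotvec([0,0,S[2]]).apply([d[0],d[1],0])
    yaw=(a-a0)*.8/1.3
    r,_=pose(s); r2=R.from_rotvec([0,0,yaw])*r
    print(a,(r.inv()*r2).as_rotvec().round(3),r.inv().apply(w).round(4))
im=ctrl.get_image('side')[:,:,::-1].copy(); cv2.imwrite('pics/side11.png',cv2.resize(im[100:300,215:415],None,fx=3,fy=3,interpolation=cv2.INTER_CUBIC))
im=ctrl.get_image('wrist')[:,:,::-1].copy(); cv2.imwrite('pics/wrist11.png',im)
E
```

```text
[ 1.47685222  8.49508439 -1.52810636] 21.241582519662245 [0.52150718 0.1310794  0.09289144] [-0.85  0.23  0.62  1.92 -0.16  1.04  1.32]
tcp st [0.05962362 0.09978676 0.09289144] angle 0.7755446623620328
0.55 [ 0.    -0.001  0.139] [-0.0036 -0.0088 -0.    ]
0.4 [ 0.    -0.001  0.231] [-0.0062 -0.0143 -0.    ]
0.25 [ 0.    -0.001  0.323] [-0.0079 -0.02   -0.0001]
0.1 [ 0.    -0.002  0.416] [-0.0087 -0.0259 -0.0001]
-0.03 [ 0.    -0.002  0.496] [-0.0088 -0.0311 -0.0001]
-0.08 [ 0.    -0.002  0.526] [-0.0086 -0.0331 -0.0001]
```

View pics/side11.png

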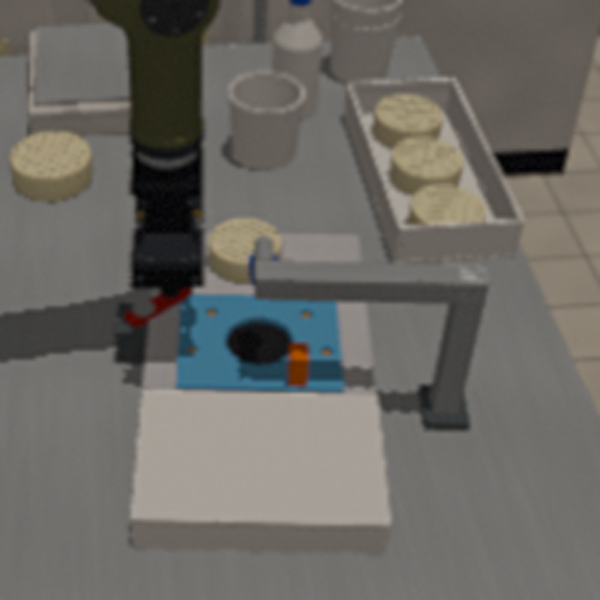

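View pics/wrist11.png

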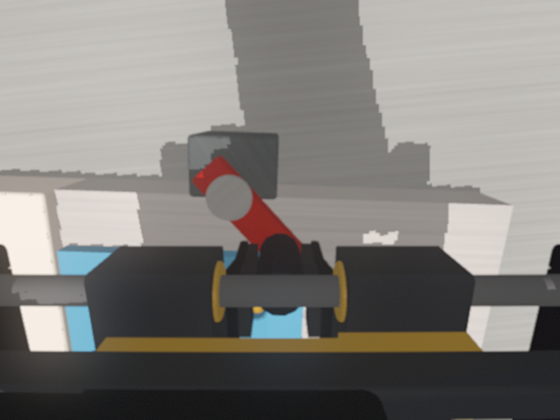

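Emit:
step_arm --plan '[[[0,0,0.07],[-0.0019,-0.0044,0],255],[[0,0,0.139],[-0.0036,-0.0088,0],255],[[0,0,0.185],[-0.005,-0.0115,0],255],[[0,0,0.231],[-0.0062,-0.0143,0],255],[[0,0,0.277],[-0.0071,-0.0171,0],255],[[0,0,0.323],[-0.0079,-0.02,0],255],[[0,0,0.37],[-0.0084,-0.023,0],255],[[0,0,0.416],[-0.0087,-0.026,0],255],[[0,0,0.496],[-0.0088,-0.031,0],255],[[0,0,0.496],[-0.0088,-0.031,0],255]]'

```text
time: 20.8
position: [0.5311, 0.1007, 0.0931]
tool_rot: [0.903, 3.001, 0.011]
ft_force: [12.4, 12.5, -11.5]
grip_width: 0.245
```

```bash
cat > a.py <<'E'
from h import *
from bench import ctrl
s=ctrl.get_state(); print(s['ft_force'],s['grip_width']*87,s['position'],s['joint_positions'].round(2))
S=np.load('fit1.npy')[:3]
def w2s(p): d=np.array(p)-[S[0],S[1],0]; return R.from_rotvec([0,0,-S[2]]).apply(d)
k=w2s(s['position']); print('tcp st',k,'angle',np.arctan2(k[0]-.03,.13-k[1]))
r,_=pose(s); print('st +x,+y in tool', (r.inv()*R.from_rotvec([0,0,S[2]])).as_matrix()[:,:2].T.round(3))
E
python3 a.py; python3 - <<'E'
from h import *
from bench import ctrl
im=ctrl.get_image('side')[:,:,::-1].copy(); cv2.imwrite('pics/side12.png',cv2.resize(im[100:300,215:415],None,fx=3,fy=3,interpolation=cv2.INTER_CUBIC))
im=ctrl.get_image('wrist')[:,:,::-1].copy(); cv2.imwrite('pics/wrist12.png',im)
E
```

```text
[ 12.42059996  12.45640545 -11.546965  ] 21.344859915618265 [0.53108921 0.10069505 0.09310599] [-0.86  0.24  0.71  1.92 -0.18  1.03  0.91]
tcp st [0.0306251  0.08659171 0.09310599] angle 0.014399416485646905
st +x,+y in tool [[ 0.447  0.895  0.006]
 [ 0.895 -0.447 -0.009]]
```

View pics/side12.png

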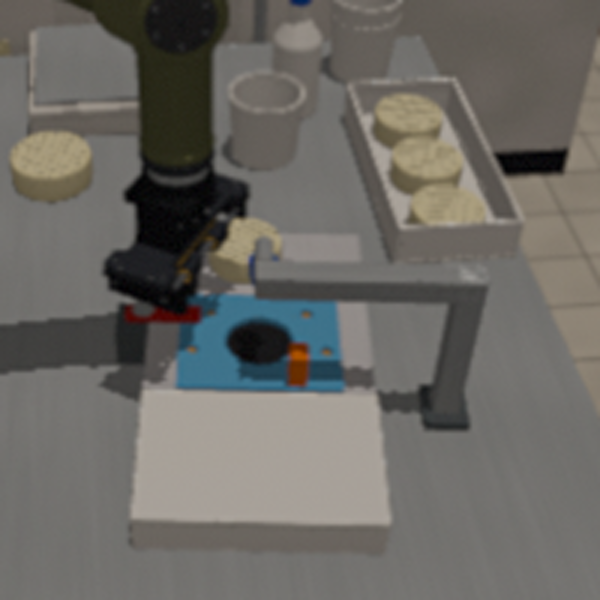

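View pics/wrist12.png

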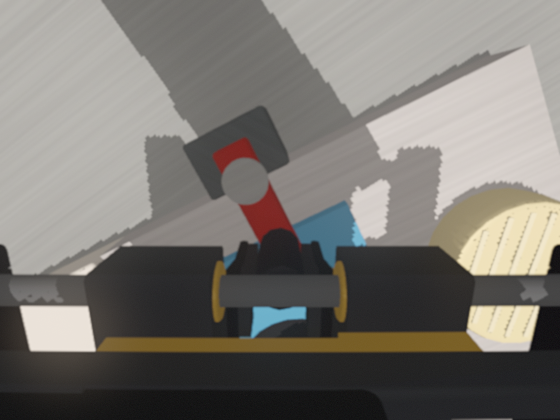

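Emit:
step_arm --plan '[[[0,0,0],[0.0003,-0.0018,0],255],[[0,0,0],[0.0005,-0.0036,0],255],[[0,0,0],[0.0005,-0.0036,0],255],[[0,0,0],[0.0005,-0.0036,0],255],[[0,0,0],[0.0005,-0.0036,0],100],[[0,0,0],[0.0005,-0.0036,0],100],[[0,0,0],[0.0005,-0.0036,0],100],[[0,0,0],[0.0005,-0.0036,0],100],[[0,0,0],[0.0005,-0.0036,0],100],[[0,0,0],[0.0005,-0.0036,0],100]]'

```text
time: 22.15
position: [0.524, 0.0926, 0.0923]
tool_rot: [-0.909, -3.006, 0.003]
ft_force: [-0.4, 0.2, -0.1]
grip_width: 0.601
```

```bash
python3 a.py
```

```text
[-0.38197484  0.24949024 -0.09565056] 52.29825132009204 [0.52404883 0.09261375 0.0923194 ] [-0.86  0.23  0.71  1.93 -0.17  1.04  0.91]
tcp st [0.02174985 0.0926004  0.0923194 ] angle -0.21711735971905285
st +x,+y in tool [[ 0.449  0.894 -0.002]
 [ 0.894 -0.449  0.002]]
```

Emit:
step_arm --plan '[[[0,0,0],[0,0.004,-0.01],100],[[0,0,0],[0,0.004,-0.03],100],[[0,0,0],[0,0.004,-0.06],100],[[0,0,0],[0,0.004,-0.1],100],[[0,0,0],[0.02,0.004,-0.15],100],[[0,0,0],[0.07,0,-0.18],100],[[0,0,0],[0.12,0,-0.2],100],[[0,0,0],[0.12,0,-0.2],100],[[0,0,0],[0.12,0,-0.2],100],[[0,0,0],[0.12,0,-0.2],100]]'

```text
time: 23.4
position: [0.4253, 0.1585, 0.2921]
tool_rot: [-0.912, -3.005, 0.004]
ft_force: [0.5, -1.2, -0.0]
grip_width: 0.607
```

```bash
python3 a.py; python3 - <<'E'
from h import *
from bench import ctrl
c=ctrl.calibration('top')
im=ctrl.get_image('side')[:,:,::-1].copy(); cv2.imwrite('pics/side13.png',cv2.resize(im[165:285,245:395],None,fx=5,fy=5,interpolation=cv2.INTER_CUBIC))
im=ctrl.get_image('top')[:,:,::-1].copy(); cv2.imwrite('pics/top13f.png',im); cv2.imwrite('pics/top13.png',cv2.resize(im[150:270,180:330],None,fx=5,fy=5,interpolation=cv2.INTER_CUBIC))
E
```

```text
[ 0.48084306 -1.20620262 -0.01054892] 52.81379346544543 [0.42531585 0.15849222 0.2920692 ] [-1.07 -0.17  0.58  1.84  0.1   1.45  0.48]
tcp st [0.07517229 0.19859199 0.2920692 ] angle 2.5592197984453167
st +x,+y in tool [[ 0.451  0.893 -0.002]
 [ 0.893 -0.451  0.002]]
```

View pics/side13.png

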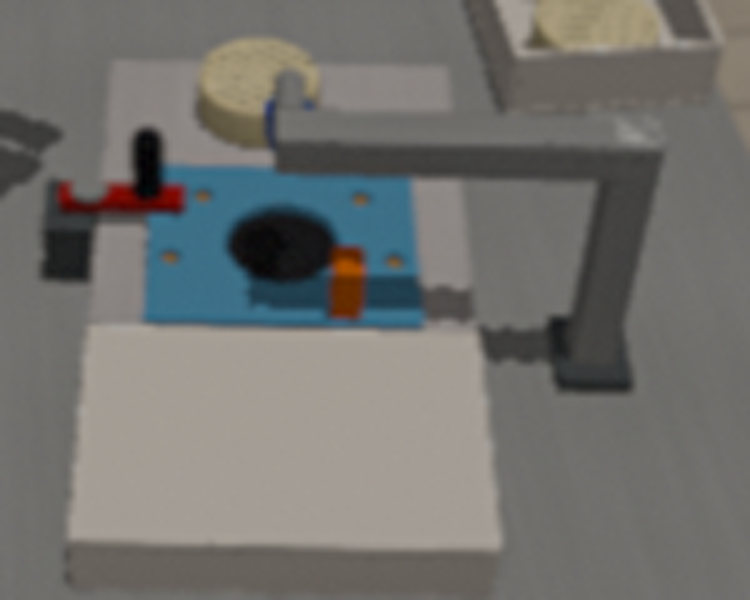

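View pics/top13.png

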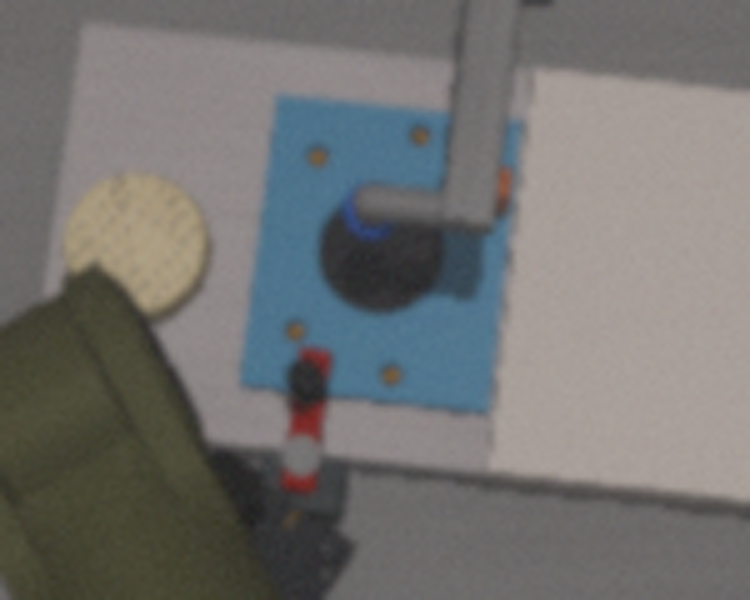

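```bash
python3 - <<'E'
from fit1 import *
x=np.load('fit1.npy'); S=x[:3]
t=lambda a:(np.array(a,float)+.5)/5-.5+[180,150]
def knob(a): return st2w(S,[.03+.04*np.sin(a),.13-.04*np.cos(a),.114])
obs=[(C['top'],t((307,378))),(C['side'],sd((148,134)))]
for o in (obs,obs[:1],obs[1:]):
    f=least_squares(lambda q:np.concatenate([(proj(c,knob(q[0]))[0]-u) for c,u in o]),[.1]); print('angle',f.x,f.fun.round(1))
# bar direction in top: tip vs pivot end
for c,a,b in((C['top'],t((316,351)),t((299,488))),(C['side'],sd((184,196)),sd((63,198)))):
    d=onz(c,a,.064)[0]-onz(c,b,.064)[0]; print('bar dir',np.arctan2(d[1],d[0])-(S[2]-np.pi/2))
b=np.array([(75,-90,50),(75,90,50),(-75,90,50),(-15,-74,50),(45,-54,50),(45,54,50),(-15,74,50)])/1e3
u=t([(276,96),(242,387),(488,411),(420,136),(318,157),(296,331),(391,375)])
def rt(p): return np.concatenate([(proj(C['top'],st2w(p[:3],sta))-ts).ravel(),(proj(C['top'],st2w(p[3:],b))-u).ravel()])
g=least_squares(rt,x,loss='soft_l1'); show(g.x,'top')
E
```

```text
angle [-0.00974315] [-0.4  0.1  0.3  0.7]
angle [-0.03734468] [-0.   0.2]
angle [0.07923777] [ 0.3 -0. ]
bar dir -0.000129919418309421
bar dir 0.05176358923672142
top [0.6141 0.0598 1.4506 0.6147 0.0585 1.4547] plate in st mm -1.1 -0.7 0.0041
```

```bash
python3 -c "
from bench import ctrl
print(ctrl.close_job(), ctrl.get_state()['time'])"
```

```text
the job is handed in; nothing more can be done
the job is handed in; nothing more can be done
```

The plate is home on its four pins and the latch is closed over its edge. I handed the job in at about 23.5 s, well under the 64 s limit; the interface gives no verdict, so success is judged only from my own checks.

I gripped the plate's grip with the tool leaning 43°, straightened and centred it on the apron, and slid it in under the dosing arm. I lowered it over the pins until the bed took the weight, then released it. I then swung the latch shut by its knob, let go and backed away.

**Last checks:**

| Check | Result |
|---|---|
| Plate position, top view | Within about 1.3 mm of the seat and 0.004 rad of the station's direction; pins visible in all four holes |
| Plate height | The tool had come down 10 mm from its apron-level height and met about 4 N of upward force |
| Latch angle | About -0.01 rad from the knob (top view -0.04, side view +0.08); 0.00 to 0.05 rad from the bar; the limit is 0.15 |
| Force on the tool | About 1 N, with the gripper clear and touching nothing |

- **View disagreement:** the views differed by 1 to 2 mm on the plate during the slide. They also differed by about 0.1 rad on the latch angle. Every reading stayed inside its limit.
- **Cheeses:** I did not re-measure them after the moves. The one beyond the seat looks unmoved in the last pictures, and nothing came near the other two.

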